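# Peel the top colour tray off its stuck stack with an awl

### The job

Three nested colour trays stick together, held by rubber grips that cling over the rims. Pick up the awl by its handle, pass its spike through the wire eye at the near corner of the top tray, and lift that corner first so that the tray peels off, leaving the two lower trays standing where they are and the other things on the bench undisturbed. Finish still gripping the awl by its handle, with the tray hanging at rest from the spike alone and its lowest corner at least 10 cm above the bench.

Things in the scene. Friction and masses are not known exactly. Their poses are not given: they have to be found in the camera images.
- awl_handle (a point): Middle of the awl's handle, to grasp. The awl lies right of the trays, 150 long: dark wooden handle 75 x 25 thick, then a steel spike 75 long, 5 thick for 35 mm, then tapering to a point. 60 g, balances near this point. y runs along the awl from tip to butt (tip in -y), z up as it lies. The handle reaches 36 from here to the spike, 39 to the butt; its axis is 12.5 above the bench.
- awl_spike (a point): A point on the axis of the thick part of the awl's spike, 20 from the front end of the handle and 55 from the tip; axes as awl_handle. As the awl lies, it is 56 from awl_handle along -y and 4 lower.
- awl_tip (a point): The awl: the point of its spike, 55 beyond awl_spike along -y and 3 lower as it lies.
- top_eye (a point): Centre of the hole of the top tray's eye: a standing steel wire ring, hole 18 clear, wire 4.4, on a tab outside the tray corner turned to the robot. About 46 above the bench at the start; the lower trays' eyes are lower, at the left and far corners. y is the axis of the hole (level, across the robot's view), x points from the eye over the tray to its far corner, z up. Tab 11 below centre.
- top_far_corner (a point): The rim corner of the top tray diagonally opposite its eye (rim height), 160 from the eye along the tray's diagonal. When the tray hangs from its eye this is its lowest corner.
- tray_top: Top one of three equal steel trays nested in one another: 116 x 116 over the rolled rim, round corners, 24 high, sloping walls, about 260 g, 6 higher than the next. Origin: centre of the underside, z up. On each side a small rubber grip of the tray below leans over its rim, 14 from mid-side: each holds with about 1 N and springs aside when that spot has risen 3 to 4 mm.
- trays_lower: The two lower trays, same shape, jammed fast in each other and standing loose on the bench, about 520 g together, rim 30 high. The eye of the middle one stands at the left corner (seen from the robot), that of the bottom one at the far corner. Origin: centre of the underside, z up; square to the top tray.
- block_c: Bystander: a flat rectangular printing block, 62 x 77 x 28, carved face up, lying behind the awl. Origin: centre of its underside.
- block_k: Bystander: a printing block with a round knob grip, 52 x 80 x 83, standing at the far right. Origin: centre of its underside.
- cup: Bystander: a small flared colour cup, 65 across and 48 high, behind the trays. Origin: centre of its underside.
- dab: Bystander: a black ink dabber, 52 across and 71 high, behind the awl. Origin: centre of its underside.
- gouge: Bystander: a carving gouge, 210 long with a wooden handle and a flat channelled blade (longer than the awl), lying at the near right. Origin: centre of its underside.
- brush: Bystander: a flat colour brush, 185 long, lying at the right. Origin: centre of its underside.

How it is judged (in metres and radians):
On the way, in this order (a step that is already met when the one before it is completed fails the run):
1. the awl's spike is through the eye of the top tray while the tray still sits in the stack (x of top_eye in the frame of awl_spike between -0.013 and 0.013 m and z of top_eye in the frame of awl_spike between -0.013 and 0.013 m and y of top_eye in the frame of awl_spike between -0.045 and 0.024 m and angle between the y axis of top_eye and the y axis of awl_spike, either way round below 0.9 rad and z of tray_top in the frame of trays_lower below 0.0145 m), for 0.1 s.
2. the eye's corner is lifted on the spike while the far corner still rests on the tray below (x of top_eye in the frame of awl_spike between -0.013 and 0.013 m and z of top_eye in the frame of awl_spike between -0.013 and 0.013 m and y of top_eye in the frame of awl_spike between -0.045 and 0.024 m and angle between the y axis of top_eye and the y axis of awl_spike, either way round below 0.9 rad and angle between tray_top's own z axis and vertical above 0.15 rad and z of top_far_corner in the frame of trays_lower below 0.045 m), for 0.1 s.
At the end, for the whole second after the job is handed in: The gripped awl is through the top tray's eye, tip 10 mm past it; the tray hangs from it alone, at rest (under 60 mm/s, 0.6 rad/s), clear of fingers, arm and lower trays, far corner over 100 mm above the bench; the lower trays stand upright within 20 mm of their places (x of top_eye in the frame of awl_spike between -0.013 and 0.013 m and z of top_eye in the frame of awl_spike between -0.013 and 0.013 m and y of top_eye in the frame of awl_spike between -0.045 and 0.024 m and angle between the y axis of top_eye and the y axis of awl_spike, either way round below 0.9 rad and height (world z) of top_far_corner above 0.1 m and height (world z) of top_eye above 0.2 m and contact force between awl and tray_top above 0.5 N and contact force between the fingers and awl above 1 N and contact force between each of the fingers, the arm and tray_top below 0.05 N and contact force between tray_top and trays_lower below 0.05 N and linear speed of tray_top below 0.06 m/s and angular speed of tray_top below 0.6 rad/s and distance of trays_lower from where it was at the start of the episode below 0.02 m and angle between trays_lower's own z axis and vertical below 0.08 rad); the arm keeps its last pose, push and grip.
It fails at once if the lower trays are dragged, lifted or tipped (more than 25 mm, or 0.2 rad) (distance of trays_lower from where it was at the start of the episode above 0.025 m or angle between trays_lower's own z axis and vertical above 0.2 rad).
It fails at once if a bystander is shifted by more than 30 mm (distance of any of block_c, block_k, cup, dab, gouge, brush from where it was at the start of the episode above 0.03 m).
It also fails if it takes over 58 s, if anything falls off the work surface, if the arm or the gripper's body presses on something with over 40 N, if the wrist force passes 120 N, or if a joint passes its speed limit or range.

### The arm

A 6-joint arm with a two-finger parallel gripper is mounted at the origin on a cart in front of the work surface, level with it; the furniture and walls round the work are solid. World frame = base frame: x ahead of the robot, y to its left, z up, the work surface at z = 0. Lengths are in m, angles in degrees, forces in N, time in s.
With the tool pointing down it reaches from about 0.4 to 0.825 m from the base axis. Payload 7 kg.
Tool frame: the origin (TCP) lies between the finger pads; the fingertips stand 14 mm ahead of it and the grasp point (between the pads) lies 5 mm behind it (r.tips_ahead is the distance from the TCP to the fingertips, in m); z points along the fingers, y is the direction in which the jaws open and shut (so a half turn about z gives the same grasp; the last joint's range is limited). The gripper opens to 88 mm and grips with 3 to 60 N. Pads are 19 mm wide; open, the fingers measure 130 mm over their backs; the gripper's body (78 mm by 193 mm) begins 47 mm behind the grasp point.
Start: joints at [-59.639, 20.546, 0.682, 0, -70.136, -16.507], TCP at [0.162, -0.655, 0.21] pointing down, gripper open.
Joint ranges: [-176.03, 176.03], [-82.01, 121.73], [-58.28, 71.71], [-173.87, 95.51], [-174.79, -0.11], [-173.66, 173.66]. Speed limits (degrees/s): [136.94, 136.94, 172.46, 180, 180, 180].

### API

Orientations are given as [roll, pitch, yaw] about the fixed x, y, z axes, in that order (R = Rz(yaw) Ry(pitch) Rx(roll)).
In Python, from plant import r gives the robot as it stands.
- The arm moves only by the tool apply_moves, never from a script. Its arguments are lists of equal length, an entry for each row: "slide": the shift along the tool's x, y, z as a fraction of full scale, a list of three; "turn": the turn, a rotation vector about the tool's x, y, z as a fraction of full scale, a list of three; "jaw": the closure, from 0 (fully open) to 1 (shut). In form: {"slide": [[dx, dy, dz], ...], "turn": [[wx, wy, wz], ...], "jaw": [jaw, ...]}. A call has 1 to 8 rows; each row shifts and turns the commanded pose from where the row before left it, along the tool's axes as they then stand; what a row does not reach is not made up. Full scale, the value 1, is 0.1 m for a shift and 1.5 rad for a turn. A row lasts 1/10 s, in which the tool goes at most 50 mm and 8.59 degrees, less where a joint would pass 70% of its speed; a pose out of reach is approached as far as the arm can. A call with a number of a shift or a turn outside -1 to 1 is refused whole. A call with a gripper value outside its range is refused whole. The fingers move at their own pace and stop on an object; "newtons" is the grip in N (left out, the last holds). Time passes only in rows, so rows that do not move let the fingers close. It gives the time, the measured TCP pose, the force and the opening at its end, in the units of the state.
- r.get_state(): the state, without advancing time (a new reading comes with each control period).
- r.capture(name): name is "scene" or "side" or "wrist"; returns a dict with "pixels" (400x640x3 uint8, blue, green, red), "depth" (400x640 float32, m along the optical axis (not along the pixel's ray), 0 where there is no reading), "fx", "fy", "cx", "cy" (pixels), "rvec" (rotation vector, rad) and "tvec" (3), from world to camera coordinates, as OpenCV has them. Camera axes: x right, y down, z forward; pixel columns grow to the right and rows downward; lengths in m; the calibration is good to about 2 mm. A picture is of the moment at which its call begins.
- r.close_job(): hands the job in, once; it reports no verdict.
The state is a dict: "time_s": time; "joints": joint angles; "qd": joint speeds; "joint_torque": joint torques, N m; "tcp_pos": TCP position; "eef_rot": TCP orientation; "contact_force": force on the tool from outside, world axes, zero at the start; "moment": the same for the moment, N m; "gripper_width": finger opening in m.
Only numpy, scipy, OpenCV 4.12 (cv2) and the standard library are available. Lean on these libraries where they do the work, as an engineer would, in place of code of your own. Each camera call takes 0.05 s, during which the arm holds its last target.

## Working session

There is one attempt and no reset: what is moved stays moved. The work goes in short steps, Python scripts to look and compute and a tool call to move; the robot and the scene stay as the last step left them, time stands still between calls to the robot, and variables do not carry over. Pictures are saved under pics/ and viewed, and the job is handed in when it is done.

Besides the shell and the picture viewer there is one more tool, called after "Call:" as a command line: name --argument value ..., lists and objects as JSON in quotes. apply_moves: Moves the arm, as the interface text tells. Shift numbers are shares of 0.1 m and turn numbers shares of 1.5 rad, none past 1 either way. Its arguments: {"type":"object","properties":{"slide":{"type":"array"},"turn":{"type":"array"},"jaw":{"type":"array"},"newtons":{"type":"number"}},"required":["slide","turn","jaw"]}

```bash
ls; mkdir -p pics
python3 - <<'E'
from plant import r
import cv2
print(r.get_state())
for n in ["scene","side","wrist"]:
    c=r.capture(n); cv2.imwrite(f"pics/{n}0.png",c["pixels"]); print(n,c["fx"],c["cx"],c["cy"],c["rvec"],c["tvec"])
E
```

```text
pics
{'time_s': 0.0, 'joints': array([-5.96418690e+01,  2.05909626e+01,  6.33421704e-01, -2.04846845e-02,
       -7.01348113e+01, -1.65070142e+01]), 'qd': array([-0.04841716, -0.02089095, -0.0301253 ,  0.00359725,  0.10563978,
        0.04690467]), 'joint_torque': array([ 5.82205957e-04, -5.82716095e+01,  2.93052542e+01,  6.99717119e+00,
        6.86562998e-03, -1.21841044e-04]), 'tcp_pos': array([ 0.16144709, -0.65487762,  0.20922421]), 'eef_rot': array([ 1.79905982e+02, -7.77969427e-03, -1.66155853e+02]), 'contact_force': array([-0.1234331 , -0.29405497, -0.0345153 ]), 'moment': array([-0.02516517, -0.02752521,  0.04183076]), 'gripper_width': 0.08715420066258987}
scene 457.4664398902853 320.4929526129262 205.71439385455952 [ 2.35004604 -0.74430134  0.27590339] [-0.66564128  0.12141654  1.18207665]
side 382.0894348936523 316.68959924909865 195.7429734078011 [ 2.32925814 -0.18241827  0.07484028] [-0.63029101 -0.08894453  1.04607366]
wrist 322.35928138010473 312.4156591296578 195.79968672900145 [-1.81908734 -2.32330856 -0.33327156] [ 0.67476806 -0.03463253  0.3903726 ]
```

View pics/scene0.png

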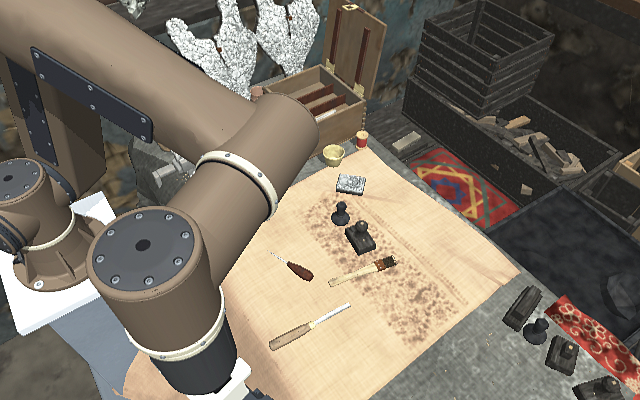

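View pics/side0.png

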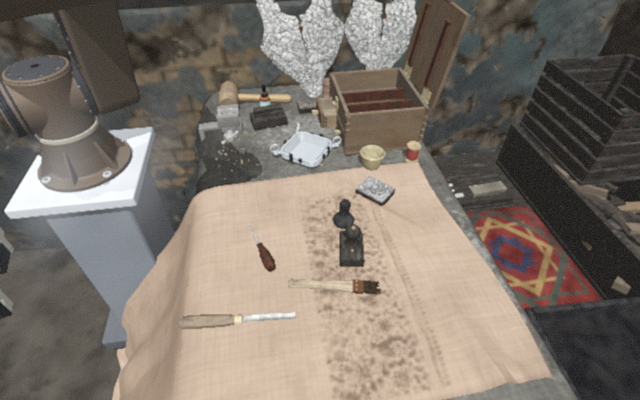

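View pics/wrist0.png

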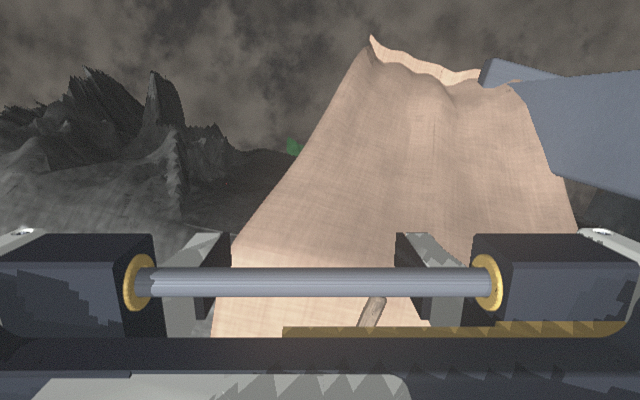

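```bash
cat > h.py <<'E'
import cv2, numpy as np
from scipy.spatial.transform import Rotation as Rn
def cam(c):
    R=cv2.Rodrigues(np.array(c["rvec"],float))[0]; t=np.array(c["tvec"],float).ravel()
    return R,t
def ray(c,u,v):
    R,t=cam(c); d=R.T@np.array([(u-c["cx"])/c["fx"],(v-c["cy"])/c["fy"],1.]); return -R.T@t,d
def plane(c,u,v,z):
    o,d=ray(c,u,v); return o+d*(z-o[2])/d[2]
def cloud(c):
    R,t=cam(c); v,u=np.mgrid[0:400,0:640]; Z=c["depth"]
    P=np.stack([(u-c["cx"])/c["fx"]*Z,(v-c["cy"])/c["fy"]*Z,Z],-1)
    return (P-t)@R
def proj(c,p):
    R,t=cam(c); q=R@np.asarray(p,float)+t; return c["cx"]+c["fx"]*q[0]/q[2], c["cy"]+c["fy"]*q[1]/q[2]
def tri(rays):
    A=np.zeros((3,3));b=np.zeros(3)
    for o,d in rays:
        d=d/np.linalg.norm(d);M=np.eye(3)-np.outer(d,d);A+=M;b+=M@o
    p=np.linalg.solve(A,b); return p,[np.linalg.norm(np.cross(p-o,d/np.linalg.norm(d))) for o,d in rays]
E
python3 - <<'E'
from plant import r
from h import *
c=r.capture("side"); s=r.capture("scene")
def crop(c,x0,y0,x1,y1,k,n): cv2.imwrite(n,cv2.resize(c["pixels"][y0:y1,x0:x1],None,fx=k,fy=k,interpolation=cv2.INTER_NEAREST))
crop(c,260,115,350,180,8,"pics/tr.png"); crop(c,235,215,290,280,9,"pics/awl.png")
crop(s,255,240,325,290,10,"pics/awls.png")
P=cloud(c)
for u,v in [(305,147),(263,257),(250,228),(275,150),(298,128),(335,143),(150,300),(350,350)]: print(u,v,c["depth"][v,u],P[v,u].round(3),plane(c,u,v,0.0).round(3))
P=cloud(s)
for u,v in [(300,270),(400,320)]: print(P[v,u].round(3),plane(s,u,v,0).round(3))
E
```

```text
305 147 1.0698072 [ 0.598 -0.043  0.017] [ 0.601 -0.021  0.   ]
263 257 0.7885668 [ 0.461 -0.411  0.022] [ 0.46  -0.395  0.   ]
250 228 0.8639286 [ 0.436 -0.315  0.008] [ 0.435 -0.307  0.   ]
275 150 1.086514 [ 0.515 -0.022  0.001] [ 0.515 -0.021  0.   ]
298 128 1.0893766 [0.586 0.013 0.044] [0.592 0.078 0.   ]
335 143 1.0662111 [ 0.682 -0.051  0.027] [ 0.689 -0.015  0.   ]
150 300 1.193731 [ 0.079 -0.195 -0.402] [ 0.238 -0.464  0.   ]
350 350 0.66414857 [ 0.599 -0.623  0.005] [ 0.6   -0.621  0.   ]
[ 0.465 -0.409  0.025] [ 0.472 -0.396  0.   ]
[ 0.585 -0.644  0.006] [ 0.588 -0.643  0.   ]
```

View pics/tr.png

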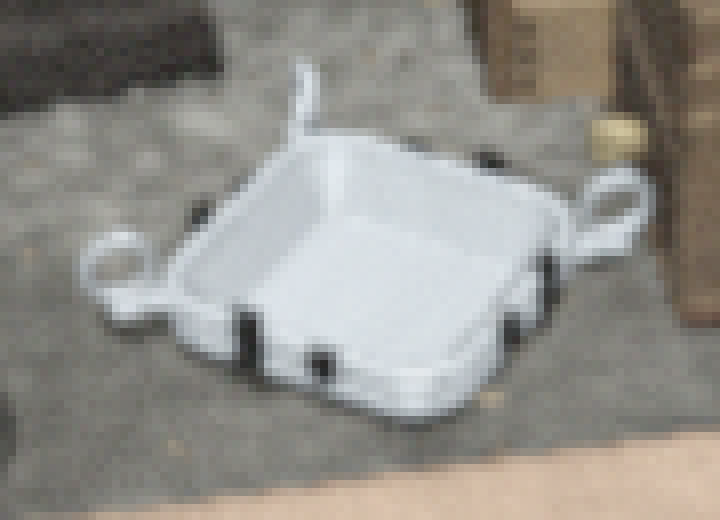

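View pics/awl.png

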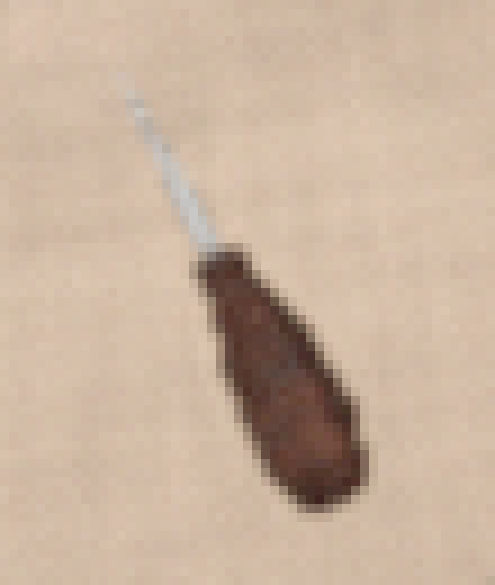

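View pics/awls.png

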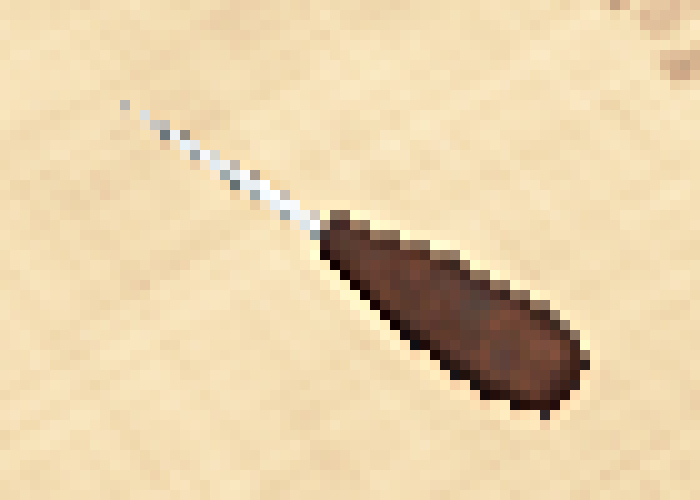

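Run:
```python
from plant import r
from h import *
c=r.capture("side"); s=r.capture("scene")
T=dict(tip=((248.7,223.3),(267.,250.3),.0055),front=((259.6,242.7),(287.2,262.8),.0125),butt=((270.,271),(312.5,278.8),.0125))
for k,(a,b,z) in T.items():
    p,e=tri([ray(c,*a),ray(s,*b)])
    print(k,plane(c,*a,z).round(4),plane(s,*b,z).round(4),p.round(4),np.round(e,4))
e1=plane(c,274.3,148.1,.046);e3=plane(c,336.7,140.2,.034);print(e1,e3,np.linalg.norm((e1-e3)[:2]),np.degrees(np.arctan2(*(e3-e1)[[1,0]])))
P=cloud(c)
sub=P[125:170,265:345]
for v in range(143,157): print(v,[tuple((P[v,u]*1000).round().astype(int)) for u in range(269,281)][::1])
```

```text
tip [ 0.4333 -0.2974  0.0055] [ 0.4337 -0.2999  0.0055] [ 0.4333 -0.3012  0.0087] [0.0007 0.0007]
front [ 0.4557 -0.3646  0.0125] [ 0.4538 -0.3661  0.0125] [ 0.4551 -0.3638  0.0102] [0.001 0.001]
butt [ 0.473  -0.4417  0.0125] [ 0.4796 -0.4408  0.0125] [ 0.4743 -0.4489  0.0252] [0.0018 0.0018]
[ 0.51214464 -0.07448922  0.046     ] [ 0.68672814 -0.04907418  0.034     ] 0.17642370072889973 8.282666904829984
143 [(np.int64(500), np.int64(10), np.int64(3)), (np.int64(503), np.int64(12), np.int64(2)), (np.int64(506), np.int64(13), np.int64(1)), (np.int64(508), np.int64(12), np.int64(1)), (np.int64(511), np.int64(9), np.int64(3)), (np.int64(514), np.int64(11), np.int64(1)), (np.int64(517), np.int64(11), np.int64(1)), (np.int64(520), np.int64(10), np.int64(1)), (np.int64(523), np.int64(9), np.int64(1)), (np.int64(526), np.int64(10), np.int64(1)), (np.int64(529), np.int64(8), np.int64(1)), (np.int64(531), np.int64(7), np.int64(2))]
144 [(np.int64(500), np.int64(9), np.int64(1)), (np.int64(502), np.int64(6), np.int64(3)), (np.int64(505), np.int64(12), np.int64(-2)), (np.int64(508), np.int64(5
[... 6261 characters left out ...]
48), np.int64(2)), (np.int64(521), np.int64(-48), np.int64(1)), (np.int64(524), np.int64(-47), np.int64(1)), (np.int64(527), np.int64(-48), np.int64(1))]
156 [(np.int64(496), np.int64(-48), np.int64(1)), (np.int64(499), np.int64(-47), np.int64(0)), (np.int64(501), np.int64(-51), np.int64(3)), (np.int64(504), np.int64(-51), np.int64(2)), (np.int64(507), np.int64(-48), np.int64(0)), (np.int64(510), np.int64(-51), np.int64(1)), (np.int64(512), np.int64(-47), np.int64(-2)), (np.int64(515), np.int64(-50), np.int64(0)), (np.int64(518), np.int64(-49), np.int64(-1)), (np.int64(521), np.int64(-53), np.int64(2)), (np.int64(523), np.int64(-51), np.int64(0)), (np.int64(526), np.int64(-51), np.int64(0))]
```

Run:
```python
from plant import r
from h import *
G=np.full((40,40),-1.)
for n in ["side","scene"]:
    c=r.capture(n);P=cloud(c).reshape(-1,3);ok=(c["depth"].ravel()>0)
    P=P[ok]
    m=(P[:,0]>.4)&(P[:,0]<.8)&(P[:,1]>-.6)&(P[:,1]<.1)&(P[:,2]<.12)
    for p in P[m]:
        i=int((p[0]-.4)/.02);j=int((p[1]+.6)/.02)
        if i<20 and j<35: G[i,j]=max(G[i,j],p[2])
print("rows y from -.6 step .02; cols x from .40; mm")
for j in range(35): print("%.2f"%(-.6+.02*j),' '.join("%3d"%(G[i,j]*1000) if G[i,j]>.012 else '  .' for i in range(20)))
```

```text
rows y from -.6 step .02; cols x from .40; mm
-0.60   .   .   .   .   .   .   .   .   .   .   .   .   .   .   .   .   .   .   .  20
-0.58   .   .   .   .   .   .   .   .   .   .   .   .   .   .   .   .   .   .   .  20
-0.56  20  15  15  16  15  15   .   .   .   .   .   .   .   .   .   .   .   .   .  18
-0.54  21  14  17  16  16  14   .   .   .   .   .   .   .  12   .   .   .   .   .  14
-0.52   .   .   .   .   .   .   .   .   .  14  13  16  16  14   .   .   .   .   .   .
-0.50   .   .   .   .   .  12   .  12  13  13  14  14  15  15   .   .   .   .   .   .
-0.48   .   .   .   .   .  12  12  12   .   .   .   .   .   .   .   .   .   .   .   .
-0.46   .   .   .  19   .   .   .   .   .   .  30  34  34  33   .   .   .   .   .   .
-0.44   .   .  13  29  23   .   .   .   .   .  33  81  84  71   .   .   .   .   .   .
-0.42   .   .  24  26  22   .   .   .   .   .  19  85  86  80   .   .   .   .   .   .
-0.40   .   .  24  24   .   .   .   .   .   .   .  35  75  32   .   .   .   .   .   .
-0.38   .   .  20  18   .   .   .   .   .   .   .  32  31   .   .   .   .   .   .   .
-0.36   .   .  14   . 
[... 1250 characters left out ...]
7  76 117 112  70
-0.06   .   .   .   .   .   .  42  45  20  16  16  21  39  45  51 119   .   .   .   .
-0.04   .   .   .   .   .   .   .  45  37  17  26  37  45   .  48 118   .   .   .  86
-0.02   .   .   .   .   .   .   .  39  39  33  40  38   .   .  95 117   .   .   . 107
0.00  57   .   .   .   .   .   .   .  36  54  36   .   .   .   . 118 113 112 113 112
0.02  90  90   .   .   .   .   .   .   .  53   .   .  56  42 118 118   .   .   .   .
0.04  90  91   .   .   .   .   .   .   .   .   .   .  69  68 116 117   .   .   .  78
0.06  88  88  27  31  18   .   .   .   .   .   .   .  70  69   . 119 112 113 113 112
0.08  92  92  31  46  33  35  34  34  12   .   .  49  70  69   . 118   .   .   .   .
```

Call:
apply_moves --slide '[[-0.355,0.173,0.05],[-0.355,0.173,0.05],[-0.355,0.173,0.05],[-0.355,0.173,0.05],[-0.355,0.173,0.05],[-0.355,0.173,0.05],[-0.355,0.173,0.05],[-0.355,0.173,0.05]]' --turn '[[0,0,0],[0,0,0],[0,0,0],[0,0,0],[0,0,0],[0,0,0],[0,0,0],[0,0,0]]' --jaw '[0,0,0,0,0,0,0,0]' --newtons 60

```text
time_s: 1.25
tcp_pos: [0.4054, -0.4518, 0.1703]
eef_rot: [-180.0, 0.0, -166.1]
contact_force: [0.1, -0.2, 1.0]
gripper_width: 0.0874
```

Call:
apply_moves --slide '[[0,0,0],[0,0,0],[0,0,0],[0,0,0],[0,0,0],[0,0,0],[0,0,0],[0,0,0]]' --turn '[[0,0,-0.098],[0,0,-0.098],[0,0,-0.098],[0,0,-0.098],[0,0,-0.098],[0,0,-0.098],[0,0,-0.098],[0,0,-0.098]]' --jaw '[0,0,0,0,0,0,0,0]'

```text
time_s: 2.05
tcp_pos: [0.4042, -0.453, 0.1703]
eef_rot: [-180.0, -0.0, -98.4]
contact_force: [-0.7, 0.5, 0.6]
gripper_width: 0.0878
```

Call:
apply_moves --slide '[[0,0,0],[0,0,0],[0,0,0],[0,0,0]]' --turn '[[0,0,-0.098],[0,0,-0.098],[0,0,-0.098],[0,0,0]]' --jaw '[0,0,0,0]'

```text
time_s: 2.45
tcp_pos: [0.4042, -0.453, 0.1703]
eef_rot: [-180.0, -0.0, -73.4]
contact_force: [0.7, 0.4, -0.5]
gripper_width: 0.0873
```

Call:
apply_moves --slide '[[-0.105,-0.243,0.17],[-0.105,-0.243,0.17],[-0.105,-0.243,0.17],[0,0,0]]' --turn '[[0,0,0],[0,0,0],[0,0,0],[0,0,0]]' --jaw '[0,0,0,0]'

```text
time_s: 2.85
tcp_pos: [0.4658, -0.3998, 0.1166]
eef_rot: [179.9, 0.2, -73.7]
contact_force: [0.3, 0.4, -0.7]
gripper_width: 0.0876
```

Run:
```python
from plant import r
from h import *
print(r.get_state()["tcp_pos"])
ims=[]
for n in ["scene","side","wrist"]:
    c=r.capture(n); cv2.imwrite(f"pics/{n}1.png",c["pixels"])
    if n!="wrist":
        print(n,[np.round(proj(c,p),1) for p in [(.512,-.0755,.047),(.465,-.402,.025)]])
    else: ims=c
for k,p in dict(mid=(.465,-.402,.0125),tip=(.4334,-.299,.0055),front=(.4548,-.365,.0125),butt=(.476,-.441,.0125)).items(): print(k,np.round(proj(ims,p),1))
```

```text
[ 0.46582664 -0.39979497  0.11664089]
scene [array([248.7, 175.1]), array([298.6, 267.9])]
side [array([274.2, 148. ]), array([264.3, 252.2])]
mid [312.9 189.9]
tip [314.  290.7]
front [312.1 229.6]
butt [313.5 144.7]
```

View pics/wrist1.png

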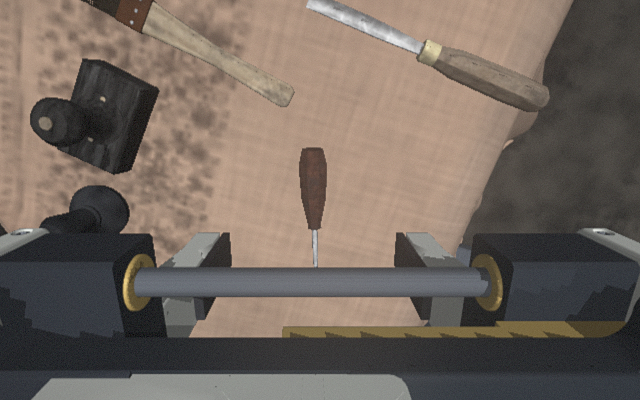

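View pics/scene1.png

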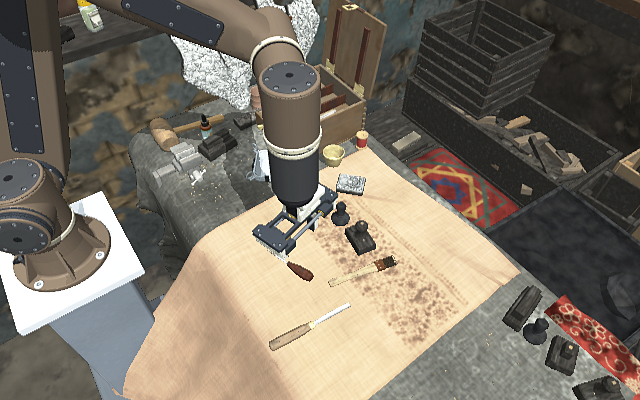

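Call:
apply_moves --slide '[[0.025,0,0.3],[0,0,0.3],[0,0,0.2],[0,0,0.1],[0,0,0.06],[0,0,0.03],[0,0,0]]' --turn '[[0,0,0],[0,0,0],[0,0,0],[0,0,0],[0,0,0],[0,0,0],[0,0,0]]' --jaw '[0,0,0,0,0,0,0]'

```text
time_s: 3.7
tcp_pos: [0.4662, -0.4048, 0.0208]
eef_rot: [-180.0, -0.0, -73.5]
contact_force: [0.0, 0.7, 0.1]
gripper_width: 0.0873
```

Call:
apply_moves --slide '[[0,0,0.025],[0,0,0.02],[0,0,0],[0,0,0],[0,0,0],[0,0,0],[0,0,0],[0,0,0]]' --turn '[[0,0,0],[0,0,0],[0,0,0],[0,0,0],[0,0,0],[0,0,0],[0,0,0],[0,0,0]]' --jaw '[0,0,1,1,1,1,1,1]'

```text
time_s: 4.5
tcp_pos: [0.4659, -0.4044, 0.0157]
eef_rot: [180.0, 0.0, -73.5]
contact_force: [-0.6, 0.8, -0.5]
gripper_width: 0.0452
```

Call:
apply_moves --slide '[[0,0,0],[0,0,0],[0,0,0],[0,0,0]]' --turn '[[0,0,0],[0,0,0],[0,0,0],[0,0,0]]' --jaw '[1,1,1,1]'

```text
time_s: 4.9
tcp_pos: [0.4658, -0.4044, 0.0157]
eef_rot: [180.0, 0.0, -73.5]
contact_force: [0.2, -0.7, -0.1]
gripper_width: 0.013
```

Run:
```python
from plant import r
from h import *
print(r.get_state())
for n in ["scene","side","wrist"]:
    c=r.capture(n); cv2.imwrite(f"pics/{n}2.png",c["pixels"])
    if n!="wrist":
        x,y=np.round(proj(c,(.465,-.38,.02))).astype(int);cv2.imwrite(f"pics/{n}2c.png",cv2.resize(c["pixels"][y-40:y+40,x-50:x+50],None,fx=7,fy=7,interpolation=cv2.INTER_NEAREST))
```

```text
{'time_s': 4.9, 'joints': array([-2.28513583e+01,  2.57465578e+01, -1.97375989e+01, -5.82142569e-04,
       -4.45195221e+01,  3.93519246e+01]), 'qd': array([-0.11333773, -0.06219908,  0.01371405,  0.05056503, -0.07035789,
        0.04324915]), 'joint_torque': array([-8.24889939e-04, -5.77065790e+01,  2.19299966e+01,  5.18527910e+00,
        7.78373564e-02, -4.75725153e-05]), 'tcp_pos': array([ 0.46583477, -0.40444281,  0.01566035]), 'eef_rot': array([ 1.79997414e+02,  2.64822839e-03, -7.34998489e+01]), 'contact_force': array([ 0.20836174, -0.69031018, -0.10799426]), 'moment': array([-0.02590084,  0.09341957,  0.0053936 ]), 'gripper_width': 0.012992890567347924}
```

View pics/side2c.png

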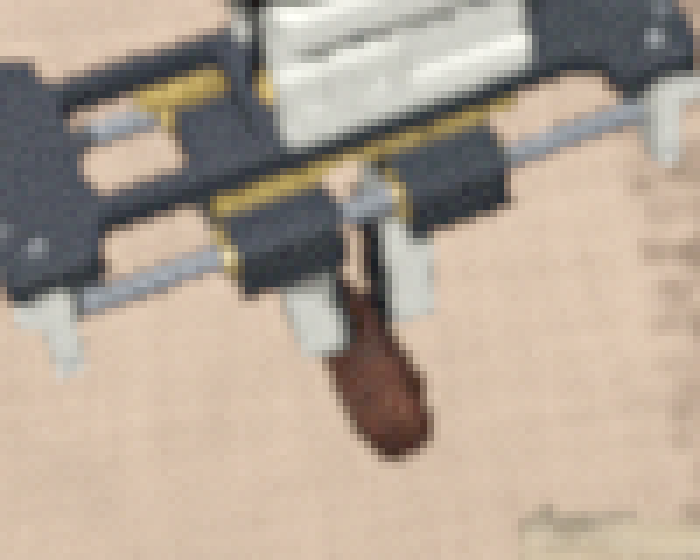

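View pics/wrist2.png

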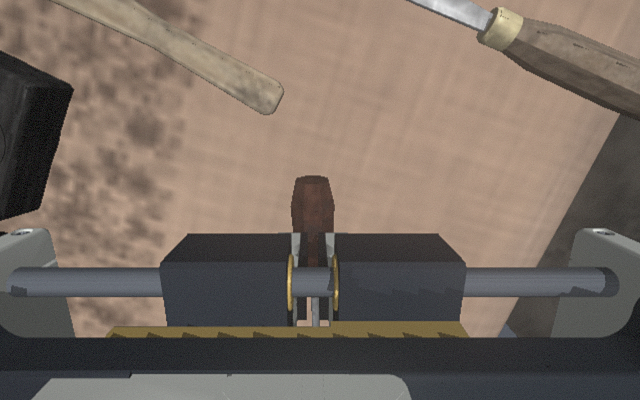

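Run:
```python
from plant import r
from h import *
print(r.get_state()["gripper_width"])
c=r.capture("side"); 
x,y=np.round(proj(c,(.465,-.38,.02))).astype(int)
u,v=x-50+(395/7),y-40+455/7
print(u,v,plane(c,u-.5,v-.5,.0125))
w=r.capture("wrist"); print([plane(w,313,b,.0125).round(4) for b in (177,232,320)])
print([np.round(proj(w,p),1) for p in [(.476,-.441,.0125),(.4548,-.365,.0125)]])
```

```text
0.00283727517287414
270.42857142857144 271.0 [ 0.47295923 -0.4404567   0.0125    ]
[array([ 0.4758, -0.4388,  0.0125]), array([ 0.4663, -0.407 ,  0.0125]), array([ 0.4489, -0.3486,  0.0125])]
[array([313.8, 173.3]), array([311.5, 296.4])]
```

Run:
```python
from plant import r
from h import *
print(r.get_state()["gripper_width"],r.get_state()["tcp_pos"])
c=r.capture("side"); x,y=np.round(proj(c,(.465,-.38,.02))).astype(int);cv2.imwrite(f"pics/s3.png",cv2.resize(c["pixels"][y-40:y+40,x-50:x+50],None,fx=7,fy=7,interpolation=cv2.INTER_NEAREST))
w=r.capture("wrist"); cv2.imwrite("pics/w3.png",cv2.resize(w["pixels"][140:340,220:420],None,fx=3,fy=3))
print(r.get_state()["gripper_width"])
```

```text
0.0006836155088058899 [ 0.465852   -0.40446807  0.01566634]
0.00035584433041905254
```

View pics/s3.png

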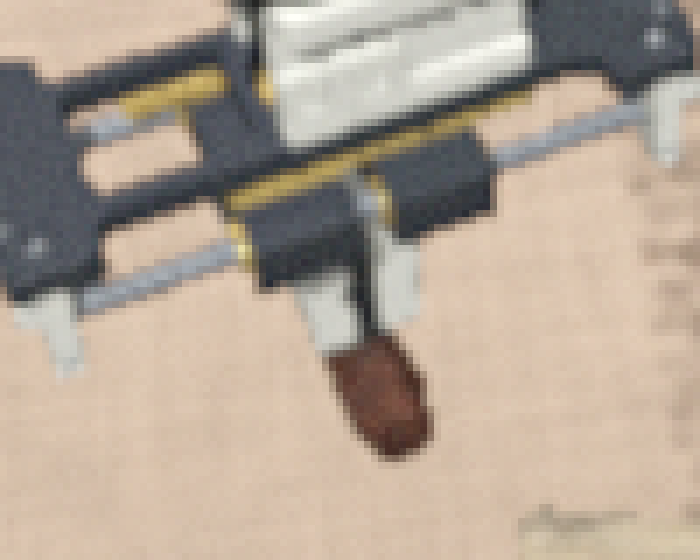

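View pics/w3.png

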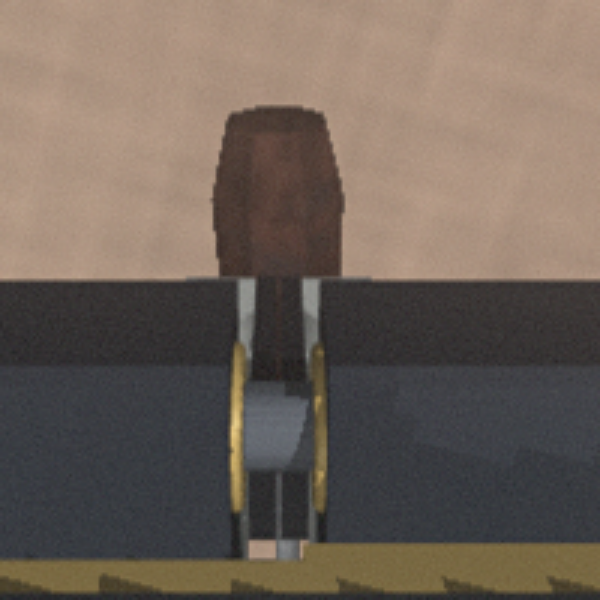

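Run:
```python
from plant import r
from h import *
print(r.tips_ahead, [a for a in dir(r) if a[0]!='_'])
c=r.capture("side"); x,y=np.round(proj(c,(.465,-.38,.02))).astype(int)
P=cloud(c)
for (a,b) in [(335,340),(350,350),(400,310),(370,330),(320,320),(380,370),(385,410),(395,440),(365,300)]:
    u,v=int(x-50+a/7),int(y-40+b/7); print((a,b),P[v,u].round(4))
print(proj(c,(.4658,-.4044,.0157-.014)),x-50,y-40)
```

```text
0.014 ['Unreachable', 'capture', 'close_job', 'get_state', 'tips_ahead']
(335, 340) [ 0.4589 -0.4178  0.0406]
(350, 350) [ 0.4637 -0.4105  0.0235]
(400, 310) [ 0.4797 -0.4132  0.0436]
(370, 330) [ 0.4682 -0.4021  0.0218]
(320, 320) [ 0.456  -0.4175  0.0505]
(380, 370) [ 0.4716 -0.4187  0.0258]
(385, 410) [ 0.4726 -0.4322  0.0235]
(395, 440) [ 0.4736 -0.4367  0.0157]
(365, 300) [ 0.4702 -0.4114  0.0497]
(np.float64(265.83032782819106), np.float64(259.8985974136105)) 214 206
```

Call:
apply_moves --slide '[[0,0,0],[0,0,0],[0,0,0],[0,0,0]]' --turn '[[0,0,0],[0,0,0],[0,0,0],[0,0,0]]' --jaw '[0.5,0.5,0.5,0.5]'

```text
time_s: 5.7
tcp_pos: [0.4659, -0.4045, 0.0157]
eef_rot: [-180.0, 0.0, -73.5]
contact_force: [0.6, 0.4, 0.3]
gripper_width: 0.0269
```

Run:
```python
from plant import r
from h import *
print(r.get_state()["gripper_width"],r.get_state()["tcp_pos"])
c=r.capture("side"); x,y=np.round(proj(c,(.465,-.38,.02))).astype(int);cv2.imwrite(f"pics/s4.png",cv2.resize(c["pixels"][y-40:y+40,x-50:x+50],None,fx=8,fy=7,interpolation=cv2.INTER_NEAREST))
print(x,y)
P=cloud(c)
for v in range(245,264): print(v,['%d,%d,%d'%tuple((P[v,u]*1000).round()) for u in range(248,284,3)])
```

```text
0.02689278981367648 [ 0.46585946 -0.40446329  0.01565155]
264 246
245 ['441,-451,114', '446,-450,112', '452,-448,108', '457,-448,106', '457,-376,18', '463,-375,17', '469,-367,6', '475,-366,3', '483,-409,54', '489,-408,52', '495,-406,48', '501,-371,4']
246 ['441,-451,110', '446,-450,108', '451,-448,105', '454,-418,68', '457,-379,19', '463,-381,20', '469,-369,5', '475,-371,5', '483,-408,50', '489,-409,49', '495,-407,45', '501,-373,3']
247 ['441,-452,109', '446,-449,104', '448,-420,67', '453,-417,64', '457,-383,20', '463,-385,21', '468,-372,4', '475,-372,3', '482,-408,46', '488,-410,48', '494,-406,42', '501,-376,3']
248 ['440,-452,106', '442,-423,70', '448,-422,68', '453,-417,60', '457,-388,23', '463,-387,21', '469,-384,16', '475,-375,3', '482,-409,45', '488,-409,43', '494,-407,40', '500,-380,4']
249 ['429,-370,3', '442,-423,66', '447,-421,63', '453,-418,58', '456,-387,19', '463,-392,23', '469,-391,21', '474,-379,5', '482,-405,36', '488,-410,42', '494,-407,36', '500,-384,6']
250 ['430,-375,5', '441,-422,63', '447,-422,61', '452,-417,54', '456,-392,21', '462,-393,22', '469,-396,25', '474
[... 1690 characters left out ...]
29,-401,5', '435,-403,6', '441,-402,4', '448,-404,5', '454,-404,3', '461,-416,18', '467,-422,24', '473,-423,25', '479,-423,23', '485,-409,3', '491,-411,4', '497,-412,5']
261 ['429,-404,6', '435,-404,4', '441,-406,5', '448,-407,6', '454,-408,5', '461,-421,21', '467,-426,26', '473,-425,23', '479,-426,24', '485,-412,4', '491,-413,4', '497,-414,4']
262 ['429,-406,4', '435,-406,4', '441,-407,3', '447,-408,3', '454,-410,4', '461,-422,19', '467,-427,24', '473,-429,25', '479,-429,24', '485,-415,4', '491,-416,4', '497,-418,6']
263 ['429,-408,4', '435,-410,5', '441,-410,4', '447,-410,2', '453,-412,4', '460,-423,17', '467,-428,23', '473,-429,23', '479,-431,24', '484,-418,5', '491,-417,2', '497,-421,7']
```

View pics/s4.png

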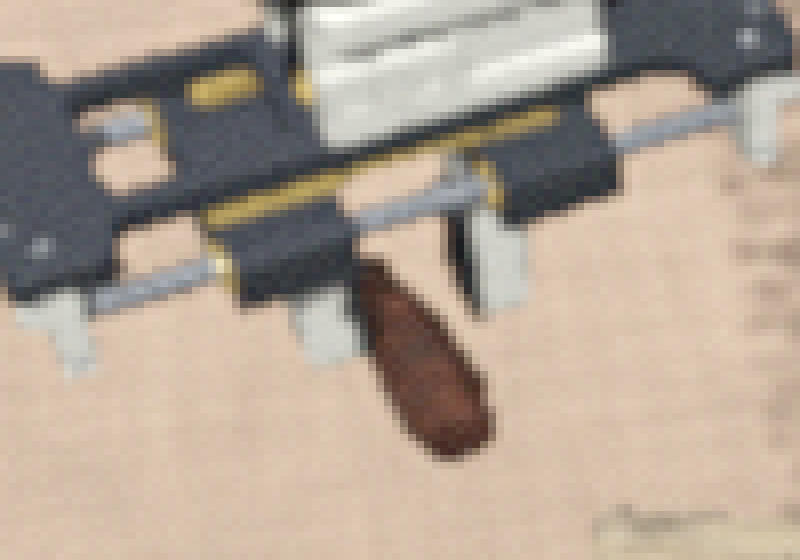

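Run:
```python
from plant import r
from h import *
c=r.capture("side");P=cloud(c)
for v in range(246,262,2): print(v,['%d,%d,%d'%tuple((P[v,u]*1000).round()) for u in range(214,232,2)])
for v in range(216,236,2): print(v,['%d,%d,%d'%tuple((P[v,u]*1000).round()) for u in range(300,320,3)])
```

```text
246 ['386,-467,141', '389,-467,140', '392,-465,138', '396,-466,137', '399,-464,135', '402,-463,133', '405,-462,131', '406,-450,117', '409,-451,116']
248 ['385,-465,133', '388,-466,134', '392,-467,134', '395,-466,133', '398,-464,130', '399,-455,118', '402,-454,116', '406,-454,116', '409,-453,114']
250 ['357,-361,2', '388,-468,130', '391,-468,130', '393,-464,125', '397,-464,124', '400,-464,124', '402,-455,112', '405,-453,109', '391,-368,5']
252 ['357,-367,3', '387,-468,126', '390,-467,124', '393,-464,120', '396,-464,119', '399,-465,119', '382,-370,2', '387,-372,3', '391,-374,5']
254 ['357,-372,3', '362,-374,5', '366,-376,5', '390,-456,104', '395,-465,114', '398,-464,113', '383,-377,3', '387,-376,1', '391,-379,4']
256 ['357,-377,2', '362,-379,4', '366,-380,4', '370,-381,4', '394,-464,107', '398,-465,108', '382,-381,2', '387,-382,3', '391,-384,4']
258 ['358,-383,3', '362,-385,5', '366,-386,4', '371,-387,5', '393,-466,104', '396,-464,102', '383,-388,4', '387,-390,5', '391,-390,4']
260 ['358,-389,3', '362,-388,2', '366,-389,2', '498,-905,658', '375,-392,3', '379,-393,4', '383,-393,3', '387
[... 399 characters left out ...]
3,-413,114', '558,-418,120', '577,-317,6', '584,-316,4', '591,-317,4']
224 ['541,-414,112', '556,-318,4', '553,-412,108', '558,-419,115', '577,-323,6', '583,-323,5', '590,-323,4']
226 ['549,-320,1', '556,-323,3', '553,-412,102', '558,-418,108', '576,-327,3', '582,-330,6', '589,-330,4']
228 ['548,-329,4', '555,-330,4', '561,-332,5', '558,-416,101', '575,-333,4', '582,-335,4', '588,-336,4']
230 ['547,-334,3', '554,-336,4', '561,-337,4', '567,-338,4', '574,-337,2', '581,-339,3', '587,-342,5']
232 ['546,-342,6', '553,-342,4', '560,-342,3', '567,-344,5', '573,-345,4', '580,-346,4', '587,-346,2']
234 ['546,-349,7', '552,-348,5', '559,-349,4', '566,-350,4', '572,-351,4', '579,-351,3', '586,-354,5']
```

Call:
apply_moves --slide '[[0,0,0],[0,0,0],[0,0,0.03],[0,0,0.03],[0,0,0]]' --turn '[[0,0,0],[0,0,0],[0,0,0],[0,0,0],[0,0,0]]' --jaw '[0,0,0,0,0]'

```text
time_s: 6.3
tcp_pos: [0.4654, -0.4042, 0.009]
eef_rot: [180.0, 0.0, -73.5]
contact_force: [0.0, 0.4, -1.2]
gripper_width: 0.075
```

Call:
apply_moves --slide '[[0,0,0.05],[0,0,0.05],[0,0,0.05],[0,0,0.03],[0,0,0]]' --turn '[[0,0,0],[0,0,0],[0,0,0],[0,0,0],[0,0,0]]' --jaw '[0,0,0,0,0]'

```text
time_s: 6.8
tcp_pos: [0.4654, -0.4043, -0.0091]
eef_rot: [179.9, 0.0, -73.5]
contact_force: [0.3, 0.0, 0.1]
gripper_width: 0.0879
```

Run:
```python
from plant import r
from h import *
print(r.get_state()["gripper_width"],r.get_state()["tcp_pos"])
c=r.capture("side"); cv2.imwrite(f"pics/s5.png",cv2.resize(c["pixels"][206:286,214:314],None,fx=7,fy=7,interpolation=cv2.INTER_NEAREST))
P=cloud(c)
for v in range(246,270,2): print(v,['%d,%d,%d'%tuple((P[v,u]*1000).round()) for u in range(228,254,2)])
```

```text
0.08785161879884752 [ 0.46541363 -0.40425579 -0.00909488]
246 ['406,-449,115', '409,-450,116', '412,-446,111', '415,-444,107', '419,-444,106', '422,-442,103', '425,-440,100', '428,-438,97', '421,-360,2', '425,-362,4', '430,-363,5', '434,-365,6', '438,-363,2']
248 ['406,-455,117', '409,-454,115', '411,-444,102', '414,-443,100', '417,-442,98', '421,-441,97', '425,-442,97', '428,-440,94', '421,-367,4', '425,-367,4', '439,-441,92', '442,-440,91', '446,-442,92']
250 ['406,-460,117', '409,-460,117', '410,-445,97', '414,-446,98', '417,-446,97', '421,-447,98', '424,-447,97', '428,-448,98', '431,-443,91', '435,-443,90', '438,-443,89', '442,-444,90', '446,-443,88']
252 ['406,-463,115', '409,-460,111', '410,-449,97', '413,-449,96', '417,-450,96', '421,-452,98', '425,-453,99', '428,-452,97', '431,-447,89', '435,-447,89', '429,-380,4', '434,-380,4', '438,-380,3']
254 ['405,-462,109', '408,-461,107', '410,-454,97', '414,-456,98', '417,-454,96', '421,-455,97', '425,-457,98', '428,-456,96', '431,-453,92', '425,-384,4', '429,-385,5', '433,-386,5', '438,-387,5']
256 ['403,-458,98', '406,-458,97', '410
[... 618 characters left out ...]
-431,42', '413,-430,40', '417,-430,40', '420,-429,37', '424,-428,34', '424,-404,2', '429,-405,3', '433,-406,3', '437,-407,3']
264 ['387,-404,4', '404,-463,80', '395,-405,3', '399,-405,3', '404,-407,4', '412,-431,35', '416,-430,32', '420,-430,31', '423,-426,25', '424,-409,2', '429,-411,5', '433,-411,3', '437,-412,3']
266 ['387,-408,2', '391,-410,4', '396,-411,5', '400,-412,5', '404,-412,4', '410,-426,22', '415,-431,27', '418,-429,23', '422,-428,21', '426,-425,18', '428,-415,3', '433,-419,7', '437,-417,4']
268 ['387,-415,5', '392,-415,4', '395,-415,2', '400,-416,3', '404,-417,4', '408,-417,2', '414,-431,20', '418,-429,18', '422,-429,17', '425,-426,12', '428,-420,3', '432,-422,4', '436,-420,1']
```

View pics/s5.png

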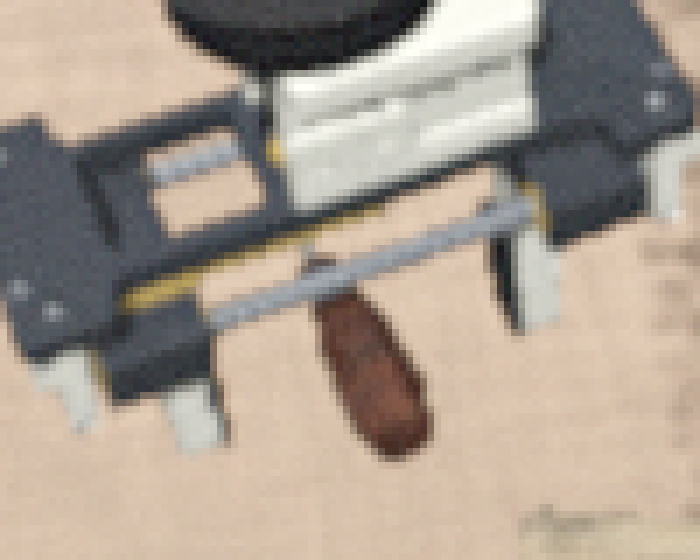

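Call:
apply_moves --slide '[[0,0,0.05],[0,0,0.035],[0,0,0],[0,0,0],[0,0,0],[0,0,0],[0,0,0],[0,0,0]]' --turn '[[0,0,0],[0,0,0],[0,0,0],[0,0,0],[0,0,0],[0,0,0],[0,0,0],[0,0,0]]' --jaw '[0,0,1,1,1,1,1,1]'

```text
time_s: 7.65
tcp_pos: [0.4662, -0.405, -0.0161]
eef_rot: [-180.0, -0.1, -73.5]
contact_force: [-1.1, -0.6, 6.5]
gripper_width: 0.0453
```

Call:
apply_moves --slide '[[0,0,0],[0,0,0],[0,0,0],[0,0,0],[0,0,0],[0,0,0]]' --turn '[[0,0,0],[0,0,0],[0,0,0],[0,0,0],[0,0,0],[0,0,0]]' --jaw '[1,1,1,1,1,1]'

```text
time_s: 8.25
tcp_pos: [0.4663, -0.405, -0.016]
eef_rot: [-180.0, -0.1, -73.5]
contact_force: [-1.1, -1.0, 6.1]
gripper_width: 0.023
```

Call:
apply_moves --slide '[[0,0,-0.05],[0,0,-0.1],[0,0,-0.2],[0,0,-0.3],[0,0,-0.3],[0,0,-0.2],[0,0,0]]' --turn '[[0,0,0],[0,0,0],[0,0,0],[0,0,0],[0,0,0],[0,0,0],[0,0,0]]' --jaw '[1,1,1,1,1,1,1]'

```text
time_s: 8.95
tcp_pos: [0.4678, -0.4055, 0.1024]
eef_rot: [-179.7, -0.3, -73.5]
contact_force: [0.8, -0.1, -0.1]
gripper_width: 0.0223
```

Run:
```python
from plant import r
from h import *
print(r.get_state()["gripper_width"],r.get_state()["tcp_pos"])
c=r.capture("side"); cv2.imwrite(f"pics/s6.png",c["pixels"][80:330,130:400].repeat(2,0).repeat(2,1))
c=r.capture("scene"); cv2.imwrite(f"pics/sc6.png",c["pixels"][100:330,130:400].repeat(2,0).repeat(2,1))
```

```text
0.022301225164250274 [ 0.46782863 -0.4055152   0.10235759]
```

View pics/s6.png

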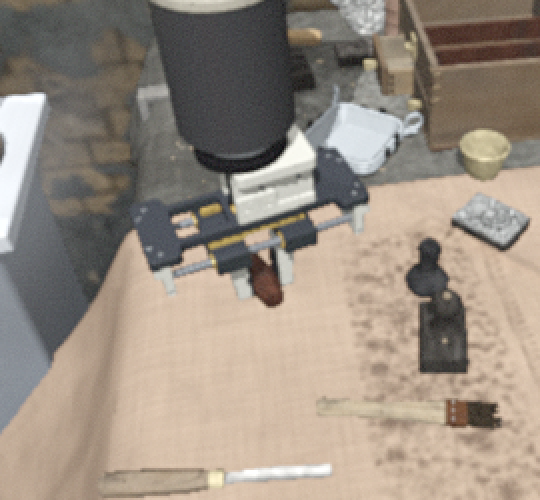

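View pics/sc6.png

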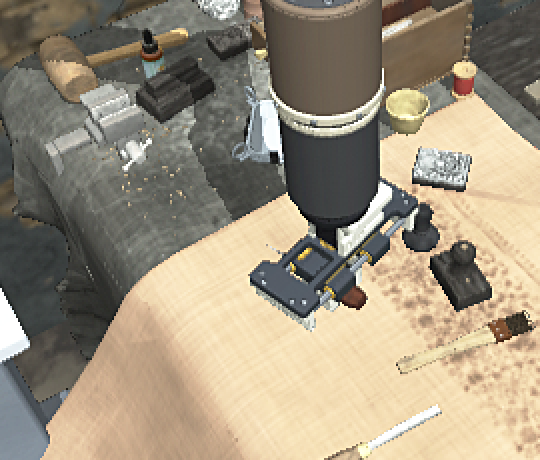

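Call:
apply_moves --slide '[[0,0,0],[0,0,0],[-0.37,-0.09,0],[-0.37,-0.09,0],[-0.37,-0.09,0],[-0.37,-0.09,0],[-0.37,-0.09,0],[0,0,0]]' --turn '[[0,0,0.096],[0,0,0.096],[0,0,0],[0,0,0],[0,0,0],[0,0,0],[0,0,0],[0,-0.06,0]]' --jaw '[1,1,1,1,1,1,1,1]'

```text
time_s: 9.85
tcp_pos: [0.5112, -0.2112, 0.0969]
eef_rot: [179.8, 5.2, -89.4]
contact_force: [-0.1, -2.4, -0.6]
gripper_width: 0.0225
```

Run:
```python
from plant import r
from h import *
c=r.capture("side"); cv2.imwrite(f"pics/s7.png",c["pixels"][80:330,130:400].repeat(2,0).repeat(2,1))
c=r.capture("scene"); cv2.imwrite(f"pics/sc7.png",c["pixels"][100:330,130:400].repeat(2,0).repeat(2,1))
s=r.get_state();print(s["gripper_width"],s["tcp_pos"],s["eef_rot"])
```

```text
0.022691193071877547 [ 0.51158361 -0.21773816  0.09726255] [179.94252673   5.31467773 -89.84073432]
```

View pics/s7.png

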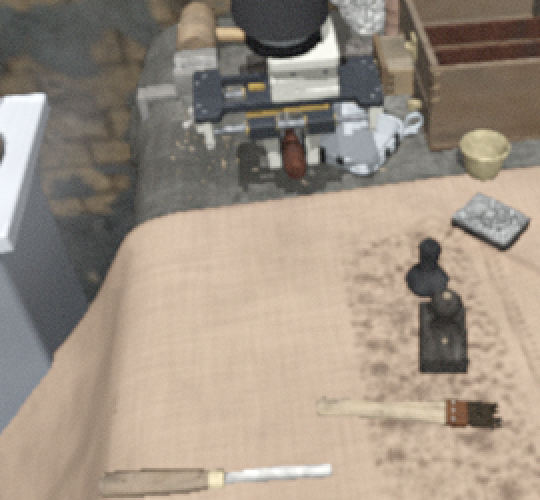

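View pics/sc7.png

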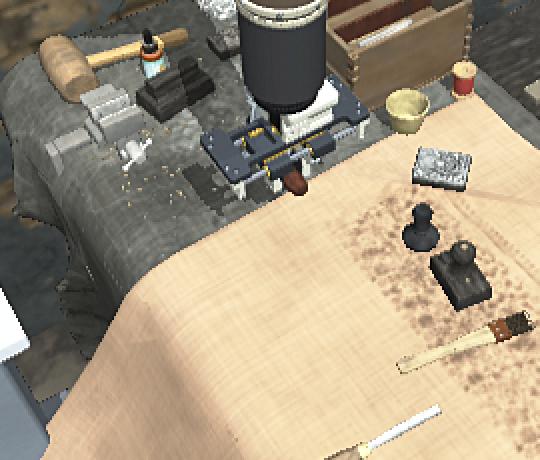

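Run:
```python
from plant import r
from h import *
w=r.capture("wrist"); cv2.imwrite("pics/w7.png",w["pixels"]); P=cloud(w)
for v in range(170,236,4): print(v,['%d,%d,%d'%tuple((P[v,u]*1000).round()) for u in range(290,340,5)])
```

```text
170 ['531,-230,2', '527,-230,3', '522,-230,3', '518,-230,2', '514,-230,3', '510,-230,3', '505,-230,3', '501,-230,3', '497,-231,4', '493,-230,3']
174 ['531,-227,4', '527,-226,2', '522,-226,1', '518,-226,2', '514,-227,3', '510,-227,2', '505,-227,3', '501,-227,2', '497,-227,2', '493,-226,1']
178 ['531,-223,2', '527,-223,2', '522,-223,1', '518,-223,3', '514,-223,3', '510,-223,3', '505,-223,3', '501,-223,2', '497,-223,3', '493,-223,2']
182 ['531,-219,3', '527,-219,2', '522,-219,2', '518,-219,2', '514,-220,3', '510,-220,3', '505,-220,2', '501,-220,3', '497,-220,2', '492,-219,2']
186 ['531,-215,1', '527,-215,1', '522,-216,3', '518,-216,3', '514,-216,3', '510,-216,3', '505,-216,3', '501,-216,2', '497,-216,2', '492,-216,2']
190 ['531,-212,2', '527,-212,2', '523,-212,2', '516,-254,113', '513,-254,114', '511,-254,114', '508,-254,114', '501,-212,2', '497,-212,2', '492,-212,2']
194 ['531,-208,2', '520,-254,120', '518,-255,121', '516,-255,122', '513,-255,123', '511,-255,122', '508,-255,123', '506,-255,122', '504,-254,120', '492,-208,2']
198 ['531,-205,3', '520,-254,126', '518,-254,126', '515,-255,
[... 876 characters left out ...]
48,133', '504,-246,130', '502,-245,128']
222 ['522,-244,129', '520,-245,132', '518,-246,134', '515,-246,134', '513,-246,134', '511,-246,133', '509,-246,134', '506,-246,133', '504,-245,131', '501,-243,128']
226 ['522,-242,130', '520,-243,132', '518,-244,133', '515,-244,134', '513,-244,133', '511,-245,135', '509,-244,134', '506,-244,134', '504,-243,131', '501,-242,129']
230 ['522,-241,131', '520,-241,132', '518,-243,135', '515,-242,134', '513,-243,135', '511,-243,135', '509,-243,136', '506,-242,134', '504,-242,133', '501,-240,129']
234 ['522,-238,131', '520,-239,132', '518,-241,135', '515,-241,135', '513,-241,136', '511,-241,135', '509,-241,136', '506,-241,135', '504,-239,132', '501,-238,129']
```

View pics/w7.png

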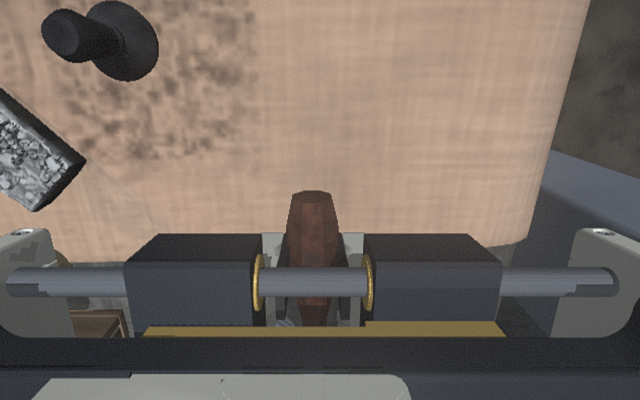

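Run:
```python
from plant import r
from h import *
s=r.capture("scene"); im=cv2.imread("pics/sc6.png")[200:290,230:310]; cv2.imwrite("pics/tip6.png",cv2.resize(im,None,fx=8,fy=8,interpolation=cv2.INTER_NEAREST))
for z in (.1,.11,.115,.12,.125,.13): print(z,np.round(proj(s,(.433,-.298,z)),1), plane(s,263.5,222.5,z).round(4))
```

```text
0.1 [263.  227.9] [ 0.4424 -0.2845  0.1   ]
0.11 [262.6 225.4] [ 0.4392 -0.2917  0.11  ]
0.115 [262.4 224.1] [ 0.4376 -0.2953  0.115 ]
0.12 [262.2 222.8] [ 0.4359 -0.2989  0.12  ]
0.125 [262.1 221.5] [ 0.4343 -0.3025  0.125 ]
0.13 [261.9 220.2] [ 0.4327 -0.3061  0.13  ]
```

View pics/tip6.png

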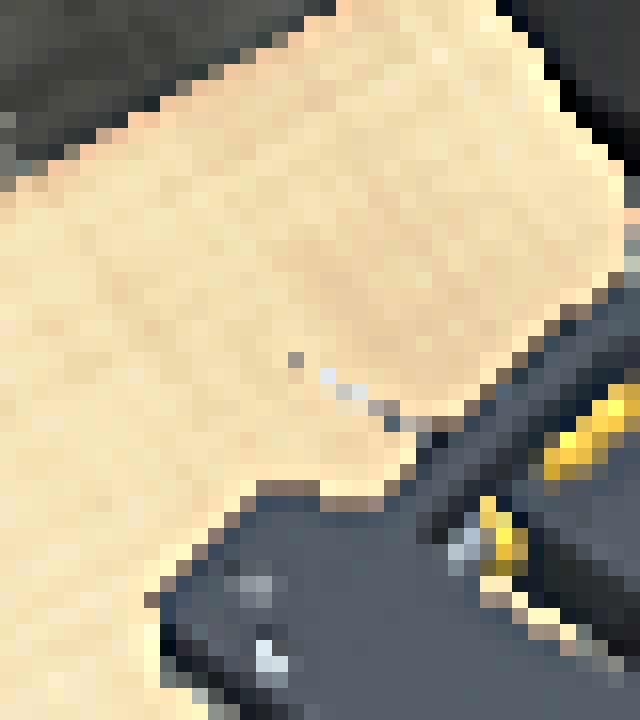

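Call:
apply_moves --slide '[[0.025,-0.01,0.27],[0.025,0,0.27],[0.025,0,0.265],[0,0,0],[0,0,0]]' --turn '[[0,0,0],[0,0,0],[0,0,0],[0,0,0],[0,0,0]]' --jaw '[1,1,1,1,1]'

```text
time_s: 10.55
tcp_pos: [0.511, -0.2205, 0.0171]
eef_rot: [179.9, 5.1, -90.1]
contact_force: [-0.2, -0.4, -0.5]
gripper_width: 0.0225
```

Run:
```python
from plant import r
from h import *
s=r.get_state();print(s["gripper_width"],s["tcp_pos"],s["eef_rot"])
c=r.capture("side"); cv2.imwrite(f"pics/s8.png",cv2.resize(c["pixels"][110:210,220:350],None,fx=6,fy=6,interpolation=cv2.INTER_NEAREST))
c=r.capture("scene"); cv2.imwrite(f"pics/sc8.png",cv2.resize(c["pixels"][130:230,200:330],None,fx=6,fy=6,interpolation=cv2.INTER_NEAREST))
```

```text
0.02246039701489606 [ 0.51099695 -0.22053467  0.01714607] [179.88626795   5.11079157 -90.06910901]
```

View pics/s8.png

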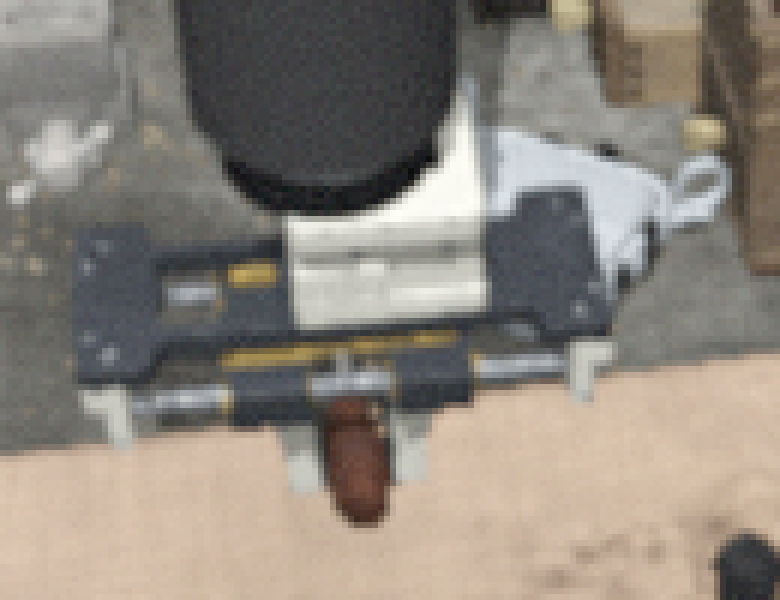

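View pics/sc8.png

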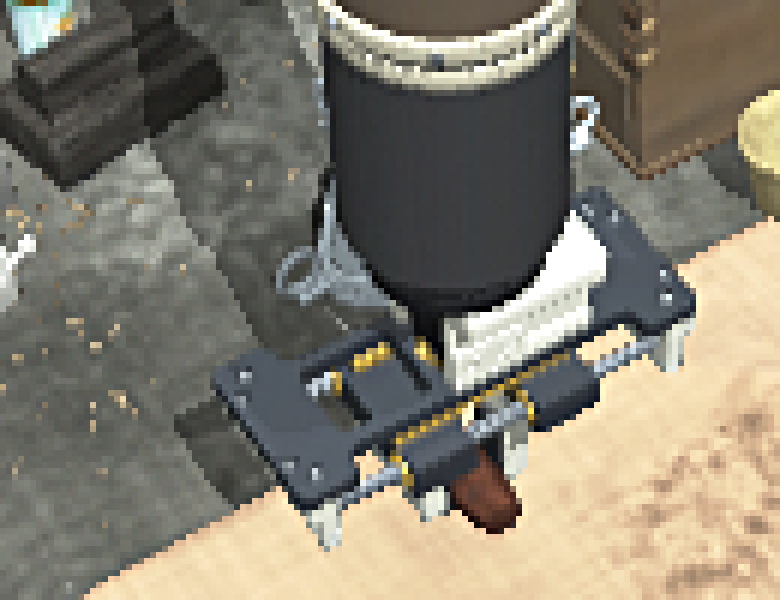

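Run:
```python
from plant import r
from h import *
s=r.capture("scene"); sd=r.capture("side")
cv2.imwrite("pics/z8.png",cv2.resize(s["pixels"][163:198,238:273],None,fx=18,fy=18,interpolation=cv2.INTER_NEAREST))
p,e=tri([ray(sd,274.3,148.1),ray(s,249.1,175.4)]);print(p,e)
o,d=ray(s,256.4,182.8); 
for y in (-.115,-.1095,-.105): print(y,o+d*(y-o[1])/d[1])
```

```text
[ 0.51195095 -0.07853558  0.04877791] [np.float64(0.00020861985784252578), np.float64(0.000208619857842524)]
-0.115 [ 0.51448335 -0.115       0.04839862]
-0.1095 [ 0.51691494 -0.1095      0.0420196 ]
-0.105 [ 0.51890442 -0.105       0.03680041]
```

View pics/z8.png

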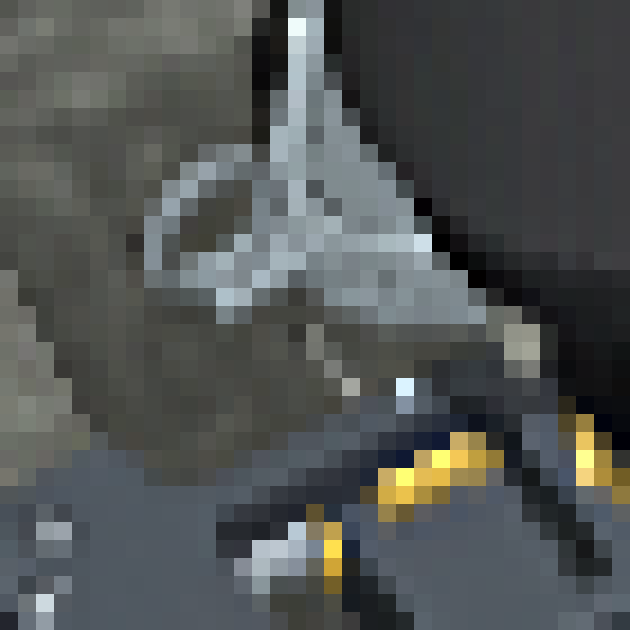

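Run:
```python
from plant import r
from h import *
s=r.capture("scene"); sd=r.capture("side")
p,e=tri([ray(sd,274.3,148.1),ray(s,249.3,174.7)]);print(p,e)
for uv in [(255,180.6),(255.,180.)]:
  o,d=ray(s,*uv)
  for y in (-.115,-.1095,-.107): print(y,(o+d*(y-o[1])/d[1]).round(4))
# line pts on spike
print([np.round(proj(s,q),1) for q in [(.511,-.1095,.048),(.511,-.1275,.0476),(.512,-.0755,.0465)]])
```

```text
[ 0.51255835 -0.0783718   0.04968222] [np.float64(0.000819139927406137), np.float64(0.0008191399274061345)]
-0.115 [ 0.5113 -0.115   0.0593]
-0.1095 [ 0.5137 -0.1095  0.053 ]
-0.107 [ 0.5148 -0.107   0.0502]
-0.115 [ 0.5116 -0.115   0.0616]
-0.1095 [ 0.514  -0.1095  0.0553]
-0.107 [ 0.5151 -0.107   0.0524]
[array([254.3, 182.2]), array([257.6, 186.2]), array([248.7, 175.2])]
```

Call:
apply_moves --slide '[[0,0,0.01],[-0.1,0,0.009],[-0.1,0,0.009],[-0.1,0,0.009],[-0.1,0,0.009],[-0.1,0,0.009],[0,0,0]]' --turn '[[0,0,0],[0,0,0],[0,0,0],[0,0,0],[0,0,0],[0,0,0],[0,0,0]]' --jaw '[1,1,1,1,1,1,1]'

```text
time_s: 11.55
tcp_pos: [0.5119, -0.1679, 0.0164]
eef_rot: [180.0, 5.2, -89.9]
contact_force: [-0.2, -1.1, 0.1]
gripper_width: 0.0225
```

Run:
```python
from plant import r
from h import *
s=r.get_state();print(s["contact_force"],s["tcp_pos"],s["eef_rot"])
s=r.capture("scene"); cv2.imwrite("pics/z9.png",cv2.resize(s["pixels"][155:198,230:273],None,fx=14,fy=14,interpolation=cv2.INTER_NEAREST))
s=r.capture("side"); cv2.imwrite("pics/y9.png",cv2.resize(s["pixels"][110:200,230:350],None,fx=6,fy=6,interpolation=cv2.INTER_NEAREST))
```

```text
[-0.18798082 -1.10439253  0.11568696] [ 0.51187011 -0.16790952  0.01640901] [179.99982703   5.16539717 -89.91597662]
```

View pics/z9.png

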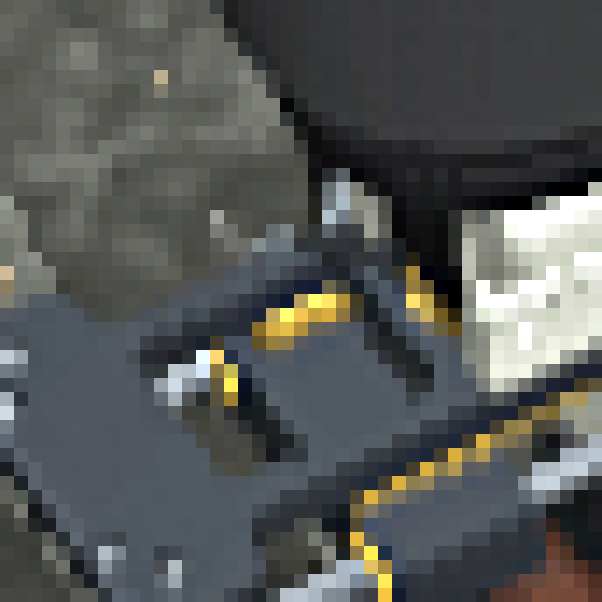

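View pics/y9.png

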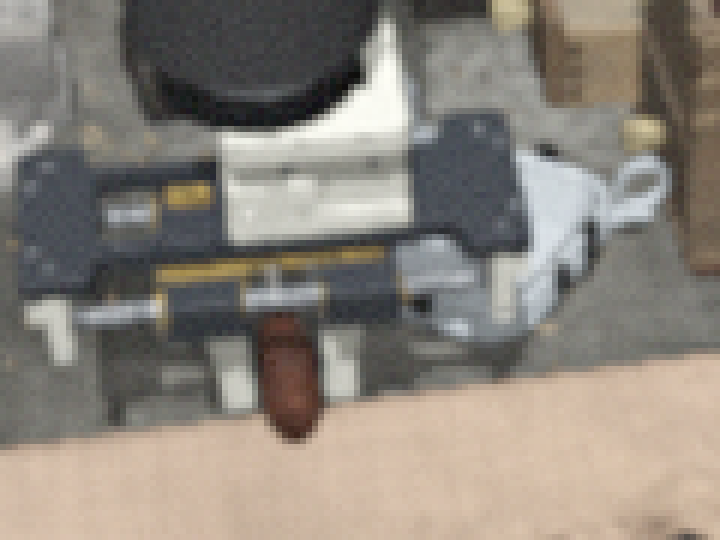

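Call:
apply_moves --slide '[[-0.1,0,0.009],[-0.1,0,0.009],[-0.1,0,0.009],[-0.1,0,0.009],[0,0,0]]' --turn '[[0,0,0],[0,0,0],[0,0,0],[0,0,0],[0,0,0]]' --jaw '[1,1,1,1,1]'

```text
time_s: 12.15
tcp_pos: [0.5119, -0.1279, 0.0164]
eef_rot: [-180.0, 5.2, -89.9]
contact_force: [-0.9, -0.1, -0.2]
gripper_width: 0.0224
```

Run:
```python
from plant import r
from h import *
s=r.get_state();print(s["contact_force"],s["moment"],s["tcp_pos"],s["eef_rot"])
s=r.capture("scene"); cv2.imwrite("pics/z10.png",cv2.resize(s["pixels"][150:193,225:268],None,fx=14,fy=14,interpolation=cv2.INTER_NEAREST))
print([np.round(proj(s,q),1) for q in [(.511,-.057,.05),(.512,-.0165,.05),(.512,-.077,.0475)]])
s=r.capture("side"); cv2.imwrite("pics/y10.png",cv2.resize(s["pixels"][100:190,230:350],None,fx=6,fy=6,interpolation=cv2.INTER_NEAREST))
```

```text
[-0.89704948 -0.12141951 -0.20624483] [-0.35555705  0.12999398 -0.06082608] [ 0.51189111 -0.1279022   0.01641828] [-179.99487353    5.16315605  -89.92766999]
[array([245. , 170.7]), array([238.5, 162.3]), array([248.9, 175.3])]
```

View pics/z10.png

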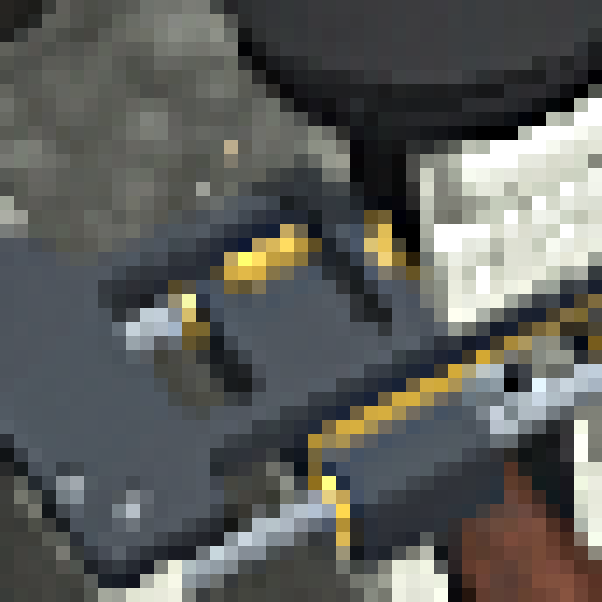

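View pics/y10.png

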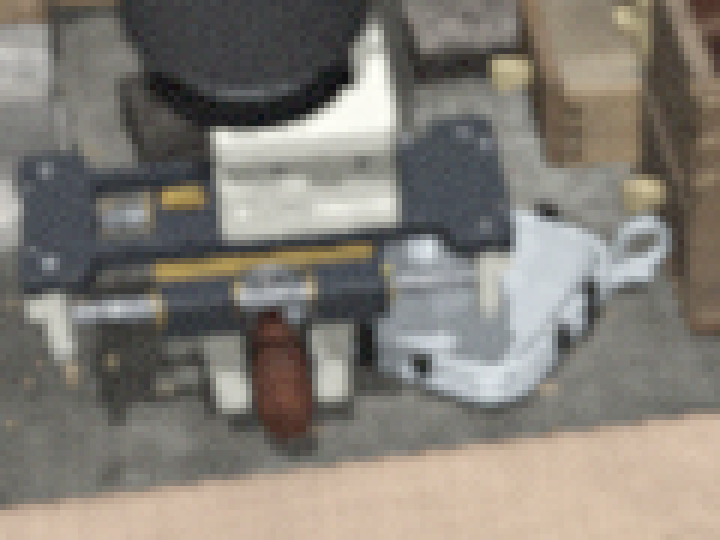

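Call:
apply_moves --slide '[[0,0,0],[0,0,0],[0,0,-0.03],[0,0,-0.03],[0,0,-0.03],[0,0,-0.03],[0,0,-0.03],[0,0,0]]' --turn '[[0,-0.03,0],[0,-0.03,0],[0,0,0],[0,0,0],[0,0,0],[0,0,0],[0,0,0],[0,0,0]]' --jaw '[1,1,1,1,1,1,1,1]'

```text
time_s: 13.05
tcp_pos: [0.5118, -0.1318, 0.0316]
eef_rot: [-180.0, 10.3, -90.0]
contact_force: [-0.3, -0.2, -2.0]
gripper_width: 0.0225
```

Run:
```python
from plant import r
from h import *
s=r.get_state();print(s["contact_force"],s["moment"],s["tcp_pos"],s["eef_rot"])
s=r.capture("side"); cv2.imwrite("pics/y11.png",cv2.resize(s["pixels"][100:190,230:350],None,fx=6,fy=6,interpolation=cv2.INTER_NEAREST))
```

```text
[-0.30662611 -0.16576108 -2.02944084] [-6.90125920e-01  3.87749199e-04 -5.87578165e-02] [ 0.51176698 -0.13177007  0.03164222] [-179.98915991   10.30028215  -89.95998355]
```

View pics/y11.png

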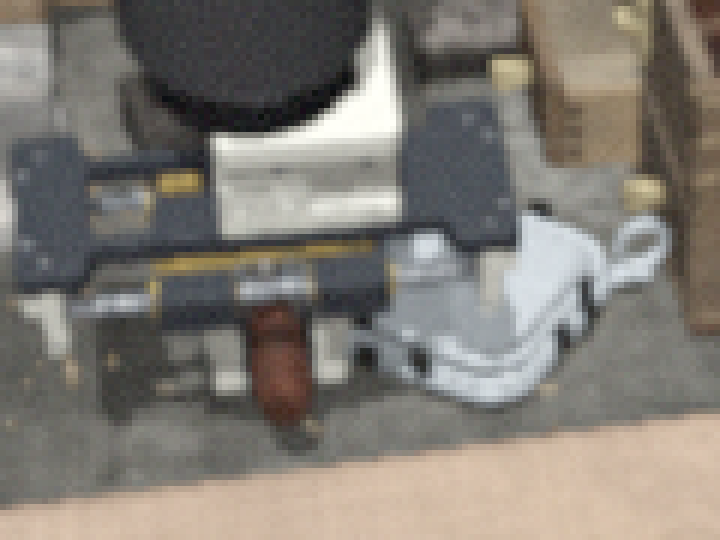

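Call:
apply_moves --slide '[[-0.02,0,-0.04],[-0.02,0,-0.04],[-0.02,-0.01,-0.04],[-0.02,-0.01,-0.04],[-0.02,-0.01,-0.04],[0,0,0],[0,0,0]]' --turn '[[0,0,0],[0,0,0],[0,0,0],[0,0,0],[0,0,0],[0,0,0],[0,0,0]]' --jaw '[1,1,1,1,1,1,1]'

```text
time_s: 13.8
tcp_pos: [0.5147, -0.1256, 0.0526]
eef_rot: [180.0, 10.3, -90.0]
contact_force: [-0.7, 0.5, -2.0]
gripper_width: 0.0224
```

Run:
```python
from plant import r
from h import *
s=r.get_state();print(s["contact_force"],s["moment"],s["tcp_pos"],s["eef_rot"])
s=r.capture("side"); cv2.imwrite("pics/y12.png",cv2.resize(s["pixels"][90:190,230:350],None,fx=6,fy=6,interpolation=cv2.INTER_NEAREST))
```

```text
[-0.69417488  0.52496307 -2.01534683] [-0.77682735  0.32293963  0.08372027] [ 0.5147489  -0.12555606  0.05260641] [179.99759267  10.31977622 -89.99432085]
```

View pics/y12.png

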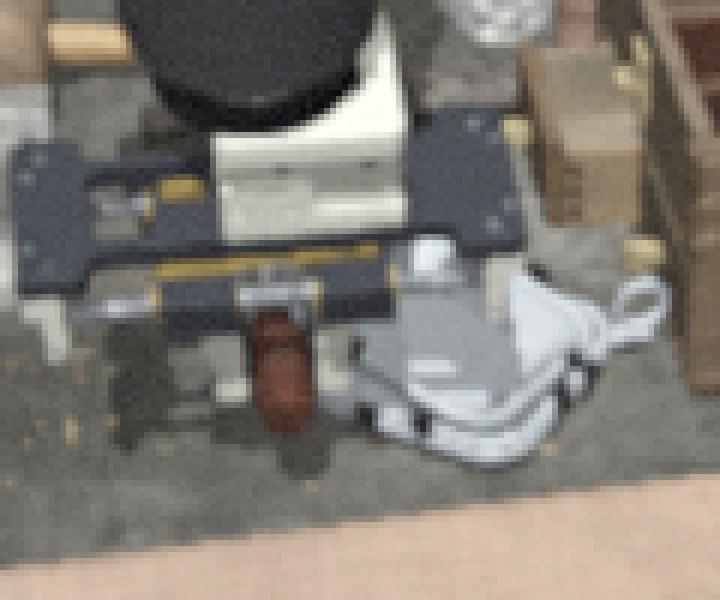

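Call:
apply_moves --slide '[[-0.013,-0.02,-0.07],[-0.013,-0.02,-0.07],[-0.013,-0.025,-0.07],[-0.013,-0.03,-0.07],[-0.013,-0.03,-0.07],[-0.013,-0.04,-0.07],[0,0,0],[0,0,0]]' --turn '[[0,0,0],[0,0,0],[0,0,0],[0,0,0],[0,0,0],[0,0,0],[0,0,0],[0,0,0]]' --jaw '[1,1,1,1,1,1,1,1]'

```text
time_s: 14.65
tcp_pos: [0.5313, -0.1255, 0.0954]
eef_rot: [180.0, 10.3, -90.0]
contact_force: [-0.6, 0.1, -1.0]
gripper_width: 0.0226
```

Run:
```python
from plant import r
from h import *
s=r.get_state();print(s["contact_force"],s["moment"],s["tcp_pos"],s["eef_rot"])
s=r.capture("side"); cv2.imwrite("pics/y13.png",cv2.resize(s["pixels"][80:180,230:350],None,fx=6,fy=6,interpolation=cv2.INTER_NEAREST))
s=r.capture("scene"); cv2.imwrite("pics/z13.png",cv2.resize(s["pixels"][120:220,200:320],None,fx=6,fy=6,interpolation=cv2.INTER_NEAREST))
```

```text
[-0.60769253  0.14696982 -0.9792374 ] [-0.70103241  0.3165358   0.05788878] [ 0.53125874 -0.12546889  0.09535679] [179.99532119  10.32255937 -90.00188819]
```

View pics/y13.png

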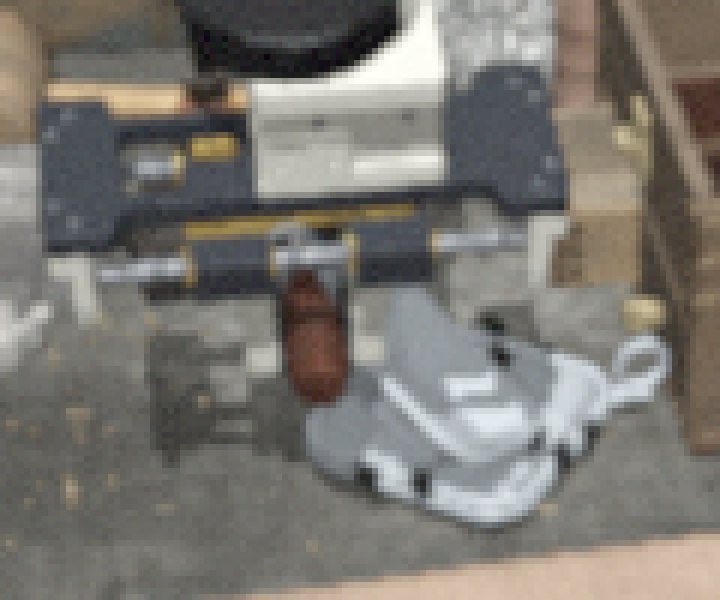

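View pics/z13.png

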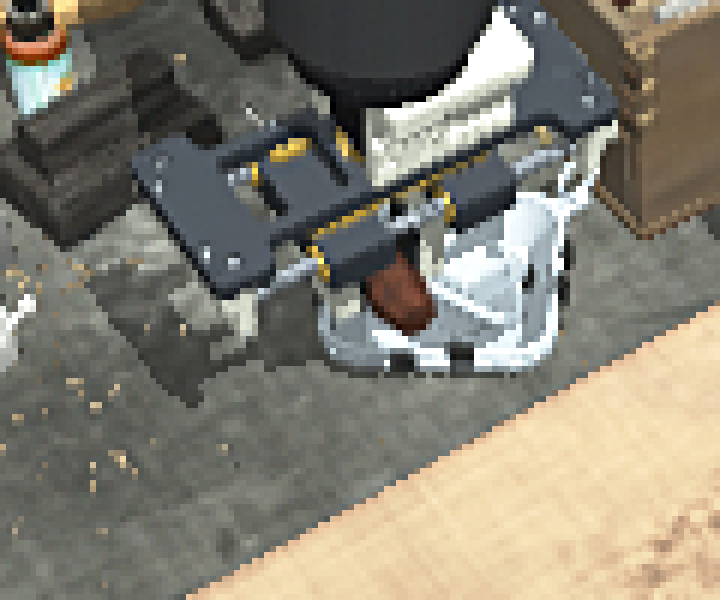

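Call:
apply_moves --slide '[[-0.012,-0.04,-0.064],[-0.012,-0.045,-0.064],[-0.012,-0.048,-0.064],[-0.012,-0.05,-0.064],[-0.012,-0.05,-0.06],[-0.012,-0.055,-0.06],[0,0,0]]' --turn '[[0,0,0],[0,0,0],[0,0,0],[0,0,0],[0,0,0],[0,0,0],[0,0,0]]' --jaw '[1,1,1,1,1,1,1]'

```text
time_s: 15.45
tcp_pos: [0.5614, -0.1253, 0.1345]
eef_rot: [-179.9, 10.3, -90.0]
contact_force: [-0.4, 0.5, -2.6]
gripper_width: 0.0226
```

Call:
apply_moves --slide '[[-0.01,-0.06,-0.05],[-0.01,-0.065,-0.05],[-0.01,-0.065,-0.05],[-0.01,-0.065,-0.05],[-0.01,-0.065,-0.05],[-0.01,-0.06,-0.05],[0,0,0]]' --turn '[[0,0,0],[0,0,0],[0,0,0],[0,0,0],[0,0,0],[0,0,0],[0,0,0]]' --jaw '[1,1,1,1,1,1,1]'

```text
time_s: 16.15
tcp_pos: [0.5993, -0.1247, 0.1649]
eef_rot: [-179.9, 10.3, -90.0]
contact_force: [-0.2, -0.5, -3.4]
gripper_width: 0.0223
```

Run:
```python
from plant import r
from h import *
s=r.get_state();print(s["contact_force"],s["moment"],s["tcp_pos"],s["eef_rot"])
s=r.capture("side"); cv2.imwrite("pics/y14.png",cv2.resize(s["pixels"][60:180,230:350],None,fx=5,fy=5,interpolation=cv2.INTER_NEAREST))
s=r.capture("scene"); cv2.imwrite("pics/z14.png",cv2.resize(s["pixels"][100:220,200:320],None,fx=5,fy=5,interpolation=cv2.INTER_NEAREST))
```

```text
[-0.16772033 -0.51301792 -3.42221797] [-0.94833753  0.15995884 -0.00569005] [ 0.59931387 -0.12470848  0.16487015] [-179.93172797   10.29356301  -89.97408302]
```

View pics/y14.png

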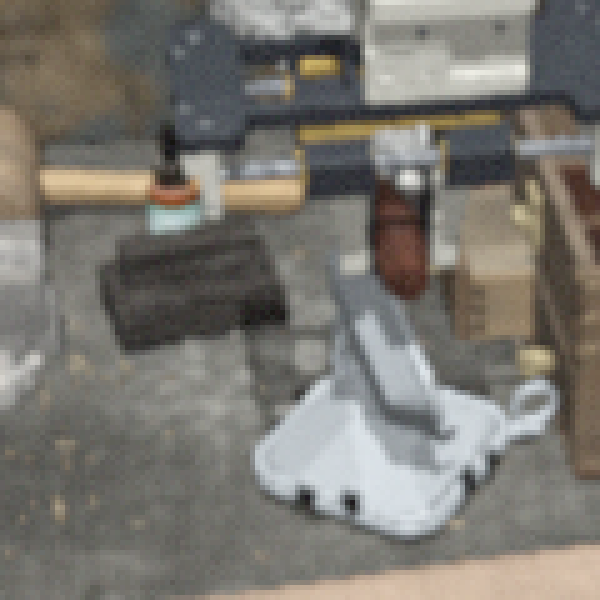

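View pics/z14.png

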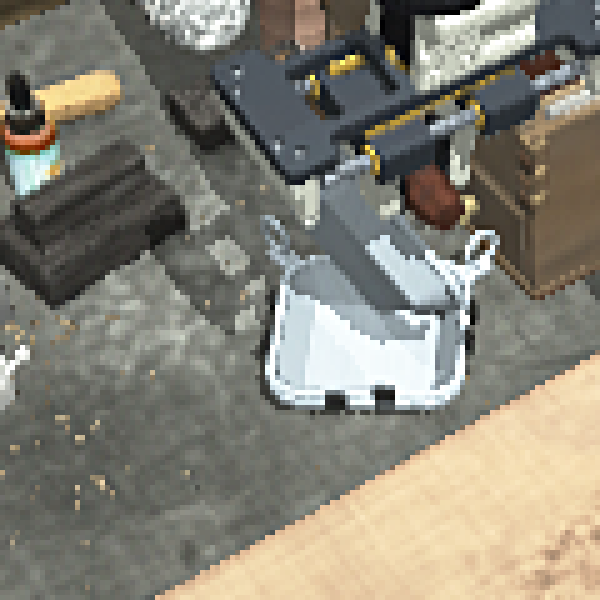

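Call:
apply_moves --slide '[[-0.01,-0.05,-0.06],[-0.01,-0.04,-0.06],[-0.01,-0.03,-0.07],[-0.01,0,-0.07],[-0.01,0,-0.08],[-0.01,0,-0.08],[0,0,0],[0,0,0]]' --turn '[[0,0,0],[0,0,0],[0,0,0],[0,0,0],[0,0,0],[0,0,0],[0,0,0],[0,0,0]]' --jaw '[1,1,1,1,1,1,1,1]'

```text
time_s: 17.05
tcp_pos: [0.61, -0.1262, 0.2068]
eef_rot: [-180.0, 10.3, -90.0]
contact_force: [-0.5, 1.0, -3.6]
gripper_width: 0.0225
```

Run:
```python
from plant import r
from h import *
s=r.get_state();print(s["contact_force"],s["moment"],s["tcp_pos"],s["eef_rot"])
s=r.capture("side"); cv2.imwrite("pics/y15.png",cv2.resize(s["pixels"][30:180,230:380],None,fx=4,fy=4,interpolation=cv2.INTER_NEAREST))
s=r.capture("scene"); cv2.imwrite("pics/z15.png",cv2.resize(s["pixels"][80:220,200:340],None,fx=4,fy=4,interpolation=cv2.INTER_NEAREST))
```

```text
[-0.52336304  1.00028032 -3.63424461] [-0.91764742  0.19947286 -0.00363348] [ 0.61004883 -0.12619191  0.20676498] [-179.98030288   10.32376094  -90.00060201]
```

View pics/y15.png

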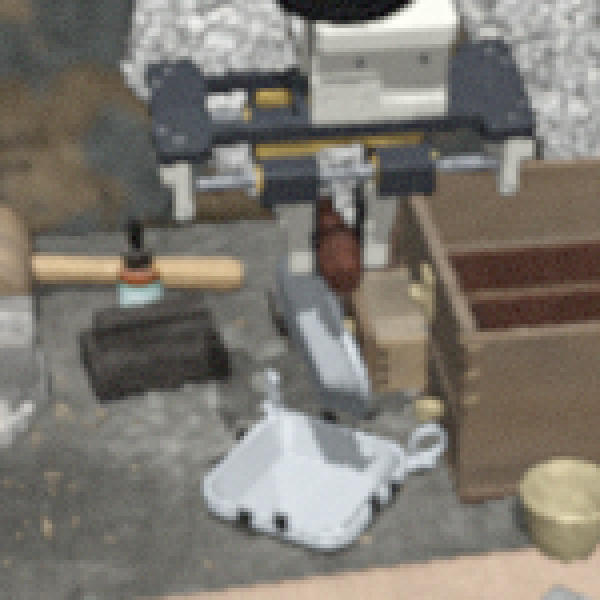

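View pics/z15.png

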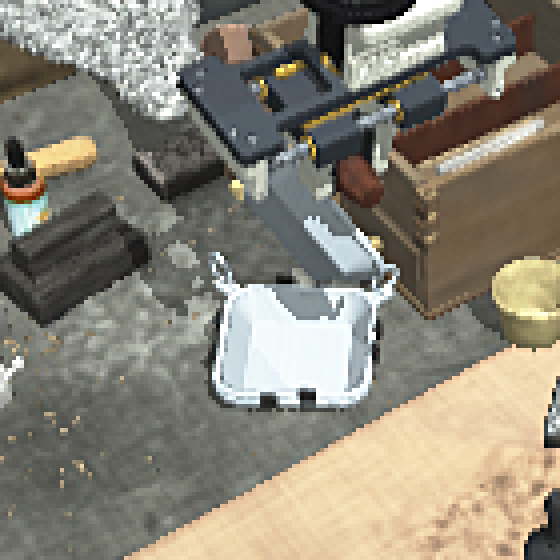

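Call:
apply_moves --slide '[[-0.01,0,-0.06],[-0.02,0,-0.12],[-0.025,0,-0.14],[-0.025,0,-0.14],[-0.025,0,-0.14],[-0.02,0,-0.12],[-0.01,0,-0.06],[0,0,0]]' --turn '[[0,0,0],[0,0,0],[0,0,0],[0,0,0],[0,0,0],[0,0,0],[0,0,0],[0,0,0]]' --jaw '[1,1,1,1,1,1,1,1]'

```text
time_s: 17.95
tcp_pos: [0.6106, -0.127, 0.287]
eef_rot: [-179.9, 10.3, -90.0]
contact_force: [-1.5, -0.1, -3.8]
gripper_width: 0.0227
```

Call:
apply_moves --slide '[[0,0,0],[0,0,0],[0,0,0],[0,0,0],[0,0,0],[0,0,0],[0,0,0],[0,0,0]]' --turn '[[0,0,0],[0,0,0],[0,0,0],[0,0,0],[0,0,0],[0,0,0],[0,0,0],[0,0,0]]' --jaw '[1,1,1,1,1,1,1,1]'

```text
time_s: 18.75
tcp_pos: [0.6102, -0.1269, 0.2857]
eef_rot: [-180.0, 10.3, -90.0]
contact_force: [-0.4, -0.3, -2.2]
gripper_width: 0.0228
```

Run:
```python
from plant import r
from h import *
s=r.get_state();print(s["contact_force"],s["moment"],s["tcp_pos"],s["eef_rot"],s["gripper_width"])
s=r.capture("side"); cv2.imwrite("pics/y16.png",cv2.resize(s["pixels"][0:160,230:380],None,fx=4,fy=4,interpolation=cv2.INTER_NEAREST))
P=cloud(s); np.save("p16.npy",P)
s=r.capture("scene"); cv2.imwrite("pics/z16.png",cv2.resize(s["pixels"][60:200,200:340],None,fx=4,fy=4,interpolation=cv2.INTER_NEAREST))
```

```text
[-0.3552875  -0.27988795 -2.211822  ] [-0.88309317  0.09952873  0.01824279] [ 0.61019541 -0.12692234  0.28574024] [-179.9941107    10.31336629  -90.00048799] 0.022849684559428003
```

View pics/y16.png

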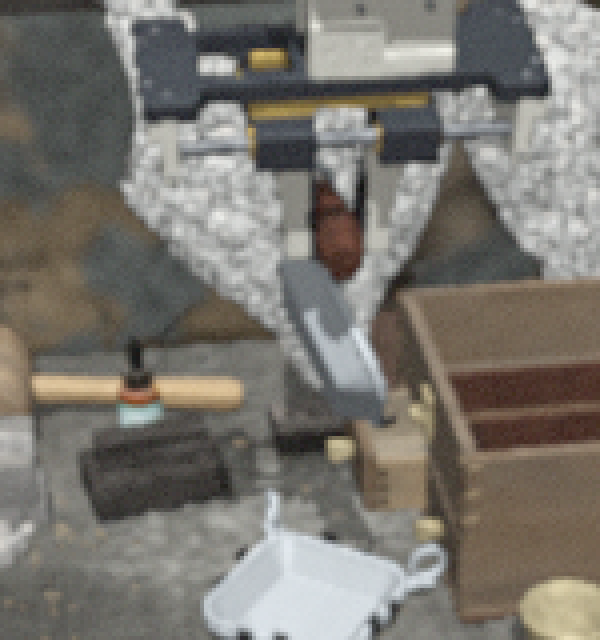

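View pics/z16.png

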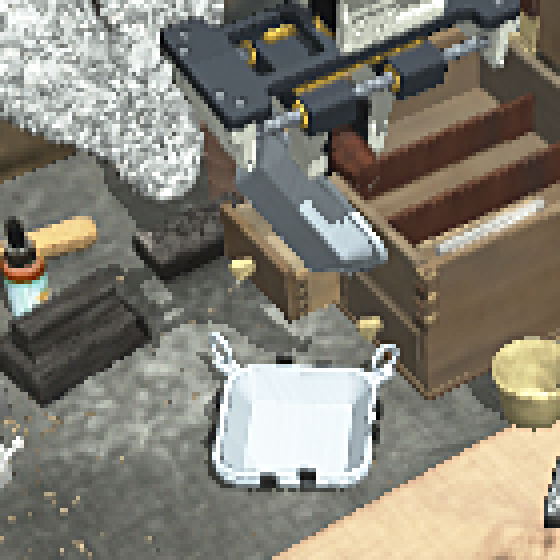

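```bash
python3 - <<'E'
import numpy as np
P=np.load("p16.npy")
def s(u,v): return '%d,%d,%d'%tuple((P[v,u]*1000).round())
for v in range(54,108,3): print(v,[s(u,v) for u in range(298,328,3)])
E
python3 - <<'E'
from plant import r
from h import *
c=r.capture("side"); cv2.imwrite("pics/y17.png",cv2.resize(c["pixels"][115:180,260:350],None,fx=8,fy=8,interpolation=cv2.INTER_NEAREST))
w=r.capture("wrist"); cv2.imwrite("pics/w17.png",w["pixels"])
cv2.imwrite("pics/full17.png",c["pixels"])
s=r.get_state();print(s["contact_force"],s["tcp_pos"])
E
```

```text
54 ['622,277,144', '498,-905,658', '589,-147,328', '596,-143,326', '604,-134,321', '609,-142,324', '615,-143,324', '622,-138,322', '628,-140,322', '634,-143,323']
57 ['621,278,134', '584,-143,320', '590,-145,321', '596,-141,318', '602,-146,320', '607,-155,324', '613,-154,323', '620,-148,320', '628,-143,317', '634,-144,317']
60 ['621,278,124', '583,-143,314', '590,-142,313', '596,-141,312', '601,-153,317', '606,-160,320', '612,-159,319', '619,-156,317', '628,-142,310', '634,-141,309']
63 ['620,274,116', '583,-141,307', '589,-143,307', '597,-136,303', '600,-156,312', '605,-166,316', '611,-166,316', '618,-163,314', '698,273,111', '707,268,112']
66 ['620,270,107', '590,-85,273', '596,-88,275', '602,-92,276', '608,-102,280', '605,-167,310', '612,-164,308', '618,-162,307', '698,271,101', '708,269,102']
69 ['619,266,99', '589,-85,267', '596,-90,268', '602,-96,271', '608,-98,271', '613,-110,277', '612,-162,301', '687,265,95', '697,264,94', '708,267,92']
72 ['618,266,89', '590,-77,255', '595,-94,263', '601,-98,265', '607,-102,266', '613,-112,270', '678,269,83', '687,262,86', '697,262,85', '70
[... 1059 characters left out ...]
142,234', '698,207,39']
96 ['615,265,4', '626,267,2', '636,265,2', '646,267,0', '611,-70,189', '611,-122,217', '616,-131,222', '623,-132,222', '629,-137,224', '635,-143,227']
99 ['613,248,2', '623,245,2', '633,246,1', '643,243,2', '647,201,25', '614,-101,198', '619,-113,204', '625,-122,208', '631,-125,209', '636,-140,218']
102 ['606,186,26', '616,187,25', '626,185,26', '636,186,24', '644,180,26', '616,-82,178', '623,-88,181', '628,-100,188', '635,-104,189', '639,-122,199']
105 ['605,177,21', '614,167,26', '623,165,27', '633,169,23', '642,163,26', '652,163,25', '656,129,44', '658,84,70', '640,-73,163', '642,-104,180']
[ 0.90113735 -0.86697481 -3.1004146 ] [ 0.6101322  -0.12693467  0.28570641]
```

View pics/y17.png

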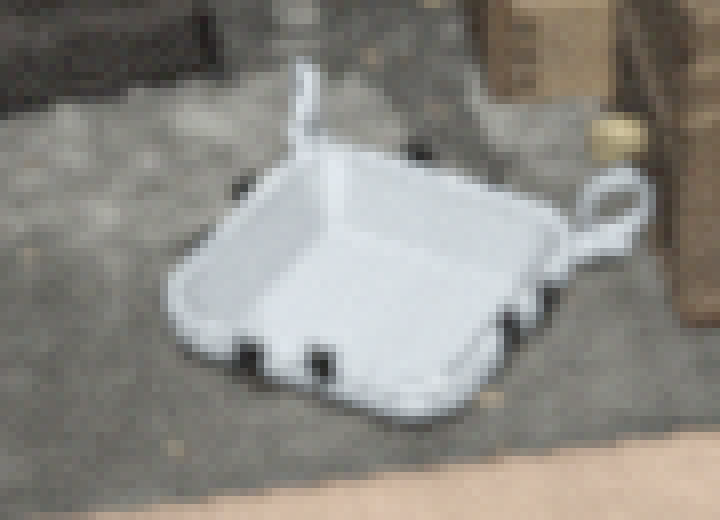

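View pics/w17.png

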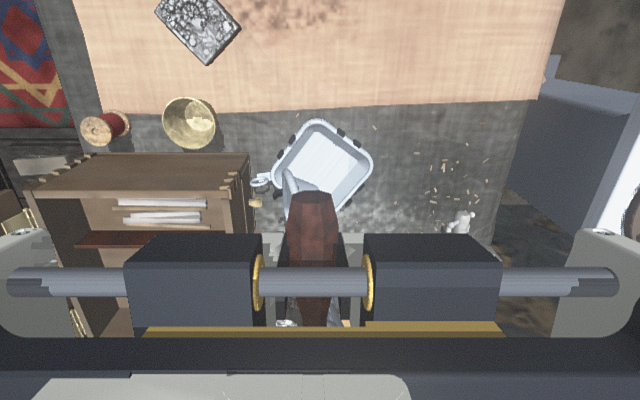

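View pics/full17.png

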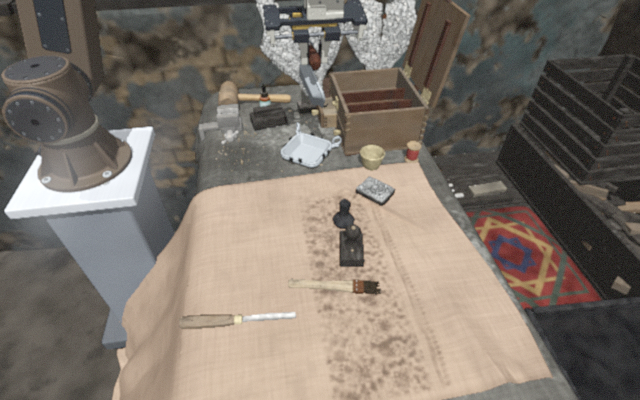

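Call:
apply_moves --slide '[[0,0,0],[0,0,0],[0,0,0],[0,0,0],[0,0,0],[0,0,0],[0,0,0],[0,0,0]]' --turn '[[0,0,0],[0,0,0],[0,0,0],[0,0,0],[0,0,0],[0,0,0],[0,0,0],[0,0,0]]' --jaw '[1,1,1,1,1,1,1,1]'

```text
time_s: 19.75
tcp_pos: [0.6102, -0.1269, 0.2857]
eef_rot: [180.0, 10.3, -90.0]
contact_force: [-0.2, 0.2, -2.8]
gripper_width: 0.0224
```

Run:
```python
from plant import r
from h import *
def ext(c):
    P=cloud(c); m=(P[...,0]>.56)&(P[...,0]<.67)&(P[...,1]>-.2)&(P[...,1]<.05)&(P[...,2]>.12)&(P[...,2]<.285)&(c["depth"]>0)
    m&=c["pixels"].astype(int).max(2)-c["pixels"].astype(int).min(2)<40
    q=P[m]; v,u=np.nonzero(m); return len(q),q.mean(0).round(4),q.min(0).round(3),q.max(0).round(3),u.mean().round(2),v.mean().round(2)
for i in range(8):
    print(ext(r.capture("side")))
    r.capture("wrist");r.capture("wrist")
print(ext(r.capture("scene")))
s=r.get_state();print(s["time_s"],s["contact_force"],s["tcp_pos"],s["gripper_width"])
```

```text
(632, array([ 0.6109, -0.1076,  0.2367]), array([ 0.585, -0.146,  0.161]), array([ 0.649, -0.029,  0.283]), np.float64(312.03), np.float64(84.99))
(640, array([ 0.6115, -0.1071,  0.2367]), array([ 0.586, -0.144,  0.161]), array([ 0.649, -0.029,  0.281]), np.float64(312.26), np.float64(84.88))
(645, array([ 0.6117, -0.1068,  0.2365]), array([ 0.585, -0.144,  0.161]), array([ 0.649, -0.03 ,  0.281]), np.float64(312.33), np.float64(84.86))
(637, array([ 0.6114, -0.1073,  0.2366]), array([ 0.585, -0.145,  0.166]), array([ 0.649, -0.031,  0.282]), np.float64(312.26), np.float64(84.94))
(626, array([ 0.6113, -0.1079,  0.2368]), array([ 0.586, -0.145,  0.164]), array([ 0.65 , -0.035,  0.282]), np.float64(312.22), np.float64(85.0))
(627, array([ 0.6112, -0.108 ,  0.2369]), array([ 0.585, -0.147,  0.164]), array([ 0.65 , -0.03 ,  0.282]), np.float64(312.2), np.float64(84.97))
(632, array([ 0.6113, -0.1075,  0.2366]), array([ 0.585, -0.146,  0.164]), array([ 0.65 , -0.033,  0.283]), np.float64(312.23), np.float64(84.98))
(634, array([ 0.6114, -0.1074,  0.2365]), array([ 0.586, -0.146,  0.163]), array([ 0.65 , -0.033,  0.282]), np.float64(312.27), np.float64(85.0))
(648, array([ 0.6079, -0.0978,  0.2388]), array([ 0.586, -0.146,  0.162]), array([ 0.645, -0.018,  0.285]), np.float64(277.04), np.float64(112.9))
21.0 [-0.04274585  1.32365512 -2.76109123] [ 0.61014728 -0.12693356  0.28569504] 0.022419276804462807
```

Run:
```python
from plant import r
print(r.close_job())
```

```text
the job is handed in; nothing more can be done
None
```

The top tray is off the stack, hanging at rest from the awl's spike. The job was handed in at about 21 s of the 58 s. I gripped the awl by its handle at 60 N, passed the spike level through the near eye, tilted the tip up about 5° more and lifted that corner first along an arc. Once the tray was clear I raised it straight up.

**Last checks**
- **At rest:** eight side-camera frames over about a second show the tray still, to within 1 mm.
- **Height:** the lowest tray points seen are at about 0.16 m, against the 0.10 m needed.
- **Clearance:** the fingertips are about 20 mm or more above the tray.
- **Load and grip:** the wrist force is about -2.8 N, which fits the tray's weight. The grip width is steady at 22.5 mm.
- **Rest of the bench:** the lower trays stand in the same pixels as at the start. The other objects look undisturbed in the last full picture; I did not measure them.

**What went wrong or disagreed**
- **TCP height:** the reported height was about 30 mm lower than the real one. My first grasp closed on nothing above the handle, without moving the awl. I measured the fingertips in the side camera, went lower until they touched the bench at about 6 N, and gripped there.
- **Eye in the final pose:** the gripper hid the eye from the cameras, so where it sits along the spike is inferred. The tray's outline puts it about 57 mm ahead of the grip, inside the allowed range.

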